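# Pack the walnuts at the pickle stall

## Robot

A 6-joint arm with a two-finger parallel gripper is mounted at the origin on the work surface. World frame = base frame: x ahead of the robot, y to its left, z up, the work surface at z = 0. Lengths are in m, angles in rad, forces in N, time in s.
With the tool pointing down it reaches from about 0.375 to 0.9 m from the base axis. Payload 3.1 kg.
Tool frame: the origin (TCP) lies at the very end of the fingers, on their centre line; the grasp point (between the pads) lies 19 mm behind it; z points along the fingers, y is the direction in which the jaws open and shut (so a half turn about z gives the same grasp; the last joint's range is limited). The gripper opens to 87 mm and grips with 3 to 60 N. Pads are 19 mm wide; open, the fingers measure 117 mm over their backs; the gripper's body (75 mm by 190 mm) begins 51 mm behind the grasp point.
Start: joints at [-1.502, 0.527, 1.433, -0, 1.181, -0.178], TCP at [0.153, -0.606, 0.223] pointing down, gripper open.
Joint ranges: [-3.08, 3.08], [-0.75, 2.2], [0.22, 2.44], [-1.43, 4.57], [0, 2.65], [-2.85, 2.85]. Speed limits (rad/s): [2.79, 2.79, 3.14, 3.14, 3.14, 3.14].

## Interface

Orientations are given as a unit quaternion [x, y, z, w].
In Python, from rig import robot gives the robot as it stands. The module is installed in compiled form; this text tells all that it offers.
- The arm moves only by the tool carry_out, never from a script. Its argument "series" is a list of rows, each a list of 7 numbers: the shift along the tool's x, y, z in mm, then the turn, a rotation vector about the tool's x, y, z in degrees, then the gripper command: -1 is shut, 1 is fully open, values between are in proportion. In form: [[tx, ty, tz, rx, ry, rz, claw], ...]. A call has 1 to 8 rows; each row is the pose to reach, as a shift and turn from the pose measured when the call began, along the tool's axes at that moment; what a row does not reach only later rows make up. A row lasts 1/8 s, in which the tool goes at most 62.5 mm and 10.7 degrees, less where a joint would pass 70% of its speed; a pose out of reach is approached as far as the arm can. A call with a gripper value outside its range is refused whole. The fingers move at their own pace and stop on an object; "force" is the grip in N (left out, the last holds). Time passes only in rows, so rows that repeat a pose let the fingers close. It gives the time, the measured TCP pose, the force and the opening at its end, in the units of the state.
- robot.get_obs(): the state, without advancing time (a new reading comes with each control period).
- robot.camera(name): name is "scene" or "side" or "wrist"; returns a dict with "pixels" (400x640x3 uint8, red, green, blue), "fx", "fy", "cx", "cy" (pixels), "k1" (the pictures are not rectified: a ray, as slopes to the right and down, at radius r is drawn at 1 + k1 r^2 times it, then the intrinsics apply), "position" and "attitude" of the camera in the world. Camera axes: x right, y down, z forward; pixel columns grow to the right and rows downward; lengths in m; the calibration is good to about 2 mm. A picture is of the moment at which its call begins. There is no depth.
- robot.hand_in(): hands the job in, once; it reports no verdict.
The state is a dict: "time": time; "q": joint angles; "joint_velocities": joint speeds; "joint_torque": joint torques, N m; "position": TCP position; "tool_rot": TCP orientation; "ft_force": force on the tool from outside, world axes, zero at the start; "moment": the same for the moment, N m; "grip_width": finger opening in m.
Only numpy, scipy, OpenCV 4.12 (cv2) and the standard library are available. Lean on these libraries where they do the work, as an engineer would, in place of code of your own. Each camera call takes 0.05 s, during which the arm holds its last target.

## Task

The tub on the scale is covered by a lid too large for it: take that lid off and lay it flat on the counter. Using the scoop, move every walnut in the wooden bin into the tub, never touching a walnut with the fingers. Then stand the scoop upright on its blue tray again and close the tub with the one lid of the three that fits it, seated flush. Leave the pepper jar and the small beet tub alone.

Things in the scene. Friction and masses are not known exactly. Their poses are not given: they have to be found in the camera images.
- bin: Fixed open wooden display bin, 254 long x 128 wide x 80 mm high, boards 6 thick. Origin on the table under it; x runs along its length, away from the robot; z up. Inside width 116 (y -58 to 58). Flat level floor at height 8, from x -75 (the toe) to x +145 (inner face of the upright back board). Front (inner face x -97), side and back boards are all upright, 80 high.
- bin_toe (a point): Middle of the line where the bin's floor ends at the front, the toe (bin frame x -75, y 0, height 8 mm). From here a slanted strip rises to the front board: to x -97, height 34 mm; above that the board's face is upright. Axes as the bin's.
- scale: Fixed white weighing scale, 150 x 150 mm, top at height 45, display block (30 mm deep, 30 high) on its -x side. Origin under its centre. It and the tray may swap places.
- tub: The customer's round white tub, fixed on the scale pan: outer diameter 120, wall 3 (mouth 114 wide inside), 95 high, floor 5 thick. Origin: centre of its underside, at height 45 mm.
- tub_rim (a point): Centre of the tub's mouth, level with its rim (height 140 mm above the table); z up.
- tray: Fixed blue plastic tray for the scoop, 150 x 150 x 6 mm, edges raised in looks only (the top is flat at 6 mm). Origin: centre of its underside.
- scoop: Loose steel scoop, 200 g: flat-floored pan, open on top and at its front (-x), upright red handle behind. Pan 70 long (x -35 to 35), 104 wide, side walls 48 and back wall 64 high; floor 2.5 thick, sides 2, back 3; the sides begin 17 behind the lip. Handle: bar 16 (x) by 24 (y) mm centred at x +43, height 40 to 185. Origin: centre of the pan's underside; z up.
- scoop_lip (a point): Middle of the scoop's front lip, underside (scoop frame x -35, z 0). The pan holds about 6 walnuts.
- scoop_grip (a point): Grip point on the axis of the scoop's handle, 150 mm above the underside (scoop frame x +43). The scoop stands by itself when set upright.
- lid_small: Loose white round lid, too small: disc 104 mm across. Same build as lid_medium; its plug is 76 across. Origin: centre of the plug's underside.
- lid_medium: Loose white round lid, the one that fits: disc 132 across, 5 thick; under it a plug 104 across, 8 high, goes inside the tub's mouth while the disc rests on the rim. On top a blue bar handle 52 long (x) by 14 wide (y), its top 43 mm above the origin. Origin: centre of the plug's underside; seated, it lies 8 mm below tub_rim. 90 g.
- lid_large: Loose white round lid, too large: disc 156 across, plug 130 across (does not enter the tub). It starts lying on the tub's rim. Same build as lid_medium otherwise. Origin: centre of the plug's underside.
- nut1: Loose brown walnut in its shell, a ball 30 mm across, 12 g; rolls. Origin: its centre. May be absent.
- nut2: Loose brown walnut in its shell, a ball 30 mm across, 12 g; rolls. Origin: its centre. May be absent.
- nut3: Loose brown walnut in its shell, a ball 30 mm across, 12 g; rolls. Origin: its centre. May be absent.
- nut4: Loose brown walnut in its shell, a ball 30 mm across, 12 g; rolls. Origin: its centre. May be absent.
- nut5: Loose brown walnut in its shell, a ball 30 mm across, 12 g; rolls. Origin: its centre. May be absent.
- nut6: Loose brown walnut in its shell, a ball 30 mm across, 12 g; rolls. Origin: its centre. May be absent.
- nut7: Loose brown walnut in its shell, a ball 30 mm across, 12 g; rolls. Origin: its centre. May be absent.
- nut8: Loose brown walnut in its shell, a ball 30 mm across, 12 g; rolls. Origin: its centre. May be absent.
- nut9: Loose brown walnut in its shell, a ball 30 mm across, 12 g; rolls. Origin: its centre. May be absent.
- nut10: Loose brown walnut in its shell, a ball 30 mm across, 12 g; rolls. Origin: its centre. May be absent.
- beet_tub: Bystander: small closed tub of beet, 79 mm across, 63 high, standing loose on the counter; to be left alone. Origin: centre of its underside.
- pepper_jar: Bystander: jar of peppers with red cap, 60 mm across, 100 high, standing loose on the counter; to be left alone. Origin: centre of its underside.

How it is judged:
On the way, in this order (a step that is already met when the one before it is completed fails the run):
1. the wrong, large lid is off the tub and lies flat on the counter (height (world z) of lid_large below 0.012 m and angle between lid_large's own z axis and vertical below 0.1 rad), for 0.2 s.
2. every walnut is in the tub, the lid not yet on it (horizontal distance between each of nut1, nut2, nut3, nut4, nut5, nut6, nut7, nut8, nut9, nut10 and tub_rim below 0.055 m and z of nut1 in the frame of tub_rim between -0.095 and -0.012 m and z of nut2 in the frame of tub_rim between -0.095 and -0.012 m and z of nut3 in the frame of tub_rim between -0.095 and -0.012 m and z of nut4 in the frame of tub_rim between -0.095 and -0.012 m and z of nut5 in the frame of tub_rim between -0.095 and -0.012 m and z of nut6 in the frame of tub_rim between -0.095 and -0.012 m and z of nut7 in the frame of tub_rim between -0.095 and -0.012 m and z of nut8 in the frame of tub_rim between -0.095 and -0.012 m and z of nut9 in the frame of tub_rim between -0.095 and -0.012 m and z of nut10 in the frame of tub_rim between -0.095 and -0.012 m and distance between lid_medium and tub_rim above 0.06 m), for 0.2 s.
At the end, for the whole second after the job is handed in: Large lid flat on the counter; every walnut inside the tub; scoop upright (within 0.1 rad) on the tray, centre within 50 mm of the tray's; medium lid level on the tub, plug in the mouth (centre within 9 mm, origin 5 to 12 mm below the rim); all at rest (all of step 1 and horizontal distance between each of nut1, nut2, nut3, nut4, nut5, nut6, nut7, nut8, nut9, nut10 and tub_rim below 0.055 m and z of nut1 in the frame of tub_rim between -0.095 and -0.012 m and z of nut2 in the frame of tub_rim between -0.095 and -0.012 m and z of nut3 in the frame of tub_rim between -0.095 and -0.012 m and z of nut4 in the frame of tub_rim between -0.095 and -0.012 m and z of nut5 in the frame of tub_rim between -0.095 and -0.012 m and z of nut6 in the frame of tub_rim between -0.095 and -0.012 m and z of nut7 in the frame of tub_rim between -0.095 and -0.012 m and z of nut8 in the frame of tub_rim between -0.095 and -0.012 m and z of nut9 in the frame of tub_rim between -0.095 and -0.012 m and z of nut10 in the frame of tub_rim between -0.095 and -0.012 m and horizontal distance between scoop and tray below 0.05 m and height (world z) of scoop below 0.012 m and angle between scoop's own z axis and vertical below 0.1 rad and linear speed of each of scoop, lid_medium below 0.02 m/s and horizontal distance between lid_medium and tub_rim below 0.009 m and z of lid_medium in the frame of tub_rim between -0.012 and -0.005 m and angle between lid_medium's own z axis and vertical below 0.06 rad); the robot touches nothing.
It fails at once if a walnut is touched with the fingers (contact force between the fingers and nut1 above 0.3 N or contact force between the fingers and nut2 above 0.3 N or contact force between the fingers and nut3 above 0.3 N or contact force between the fingers and nut4 above 0.3 N or contact force between the fingers and nut5 above 0.3 N or contact force between the fingers and nut6 above 0.3 N or contact force between the fingers and nut7 above 0.3 N or contact force between the fingers and nut8 above 0.3 N or contact force between the fingers and nut9 above 0.3 N or contact force between the fingers and nut10 above 0.3 N).
It fails at once if the pepper jar or the beet tub is pushed out of place (distance of any of beet_tub, pepper_jar from where it was at the start of the episode above 0.03 m).
Of nut1, nut2, nut3, nut4, nut5, nut6, nut7, nut8, nut9, nut10 only 7 to 10 are there at a start; the rules pass over those that are not, and their reading is None.
At some moment in a run one of lid_small, lid_medium may be knocked a few centimetres aside while the robot is not near it.
It also fails if it takes over 210 s, if anything falls off the work surface, if the arm or the gripper's body presses on something with over 40 N, if the wrist force passes 120 N, or if a joint passes its speed limit or range.

## Working session

There is one attempt and no reset: what is moved stays moved. The work goes in short steps, Python scripts to look and compute and a tool call to move; the robot and the scene stay as the last step left them, time stands still between calls to the robot, and variables do not carry over. Pictures are saved under pics/ and viewed, and the job is handed in when it is done.

Besides the shell and the picture viewer there is one more tool, called by a JSON object that holds its "method" and its "body". carry_out: Moves the arm, as the interface text tells. Its arguments: {"type":"object","properties":{"series":{"type":"array"},"force":{"type":"number"}},"required":["series"]}

```bash
mkdir -p pics; cat > h.py <<'E'
import numpy as np, cv2
from scipy.spatial.transform import Rotation as R
from rig import robot
def snap(name,tag):
    c=robot.camera(name); cv2.imwrite(f'pics/{tag}.png',cv2.cvtColor(np.asarray(c['pixels']),cv2.COLOR_RGB2BGR)); 
    import pickle; pickle.dump(c,open(f'pics/{tag}.pkl','wb')); return c
def load(tag):
    import pickle; return pickle.load(open(f'pics/{tag}.pkl','rb'))
def rot(c):
    a=np.asarray(c['attitude']); return a if a.shape==(3,3) else R.from_quat(a).as_matrix()
def ray(c,u,v):
    xd=(u-c['cx'])/c['fx']; yd=(v-c['cy'])/c['fy']; rd=np.hypot(xd,yd); r=rd
    for _ in range(30): r=rd/(1+c['k1']*r*r)
    s=r/rd if rd>0 else 1
    return rot(c)@np.array([xd*s,yd*s,1.])
def atz(c,u,v,z):
    d=ray(c,u,v); p=np.array(c['position']); return p+d*(z-p[2])/d[2]
def proj(c,P):
    q=rot(c).T@(np.array(P)-np.array(c['position'])); x,y=q[0]/q[2],q[1]/q[2]; k=1+c['k1']*(x*x+y*y)
    return np.array([c['fx']*x*k+c['cx'],c['fy']*y*k+c['cy']])
def tri(obs):
    A=np.zeros((3,3));b=np.zeros(3)
    for c,u,v in obs:
        d=ray(c,u,v);d/=np.linalg.norm(d);M=np.eye(3)-np.outer(d,d);A+=M;b+=M@np.array(c['position'])
    return np.linalg.solve(A,b)
def delta(P,Q=None):
    o=robot.get_obs(); r=R.from_quat(o['tool_rot']); t=r.inv().apply(np.array(P)-np.array(o['position']))*1000
    w=np.zeros(3) if Q is None else (r.inv()*Q).as_rotvec(degrees=True)
    return t.round(1),w.round(2)
E
python3 - <<'E'
from h import *
o=robot.get_obs()
for k in o: print(k,np.round(o[k],3))
print(R.from_quat(o['tool_rot']).as_matrix().round(3))
for n in ['scene','side','wrist']:
    c=snap(n,n+'0'); print(n,{k:c[k] for k in c if k!='pixels'})
E
```

```text
time 0.0
q [-1.502  0.528  1.434 -0.     1.181 -0.179]
joint_velocities [ 0.002 -0.    -0.001 -0.001 -0.003 -0.   ]
joint_torque [ -0.    -44.005 -17.659   0.063   0.058  -0.   ]
position [ 0.153 -0.605  0.222]
tool_rot [ 0.992  0.124  0.    -0.001]
ft_force [-0.163 -1.241 -0.306]
moment [-0.004  0.003 -0.045]
grip_width 0.087
[[ 0.969  0.245 -0.   ]
 [ 0.245 -0.969  0.002]
 [ 0.    -0.002 -1.   ]]
scene {'fx': 379.25231206308854, 'fy': 379.25231206308854, 'cx': 317.2043906444957, 'cy': 197.91424865449437, 'k1': -0.06633178476816168, 'position': array([ 1.17006773, -0.04186013,  0.78180187]), 'attitude': array([ 0.70426124,  0.61957988, -0.235266  , -0.25453248])}
side {'fx': 404.92303600112086, 'fy': 404.92303600112086, 'cx': 320.2734234112025, 'cy': 197.0213341874894, 'k1': -0.08155039760590932, 'position': array([ 0.48283057, -0.53716683,  0.74364038]), 'attitude': array([ 0.92879028, -0.07830532,  0.02400229, -0.36144264])}
wrist {'fx': 289.57003509832634, 'fy': 289.57003509832634, 'cx': 319.1688572846459, 'cy': 198.93306084762492, 'k1': -0.006779874594840254, 'position': array([ 0.2248214, -0.5889146,  0.3835942]), 'attitude': array([ 0.7821045 , -0.60861238, -0.08345311,  0.10459014])}
```

View pics/scene0.png

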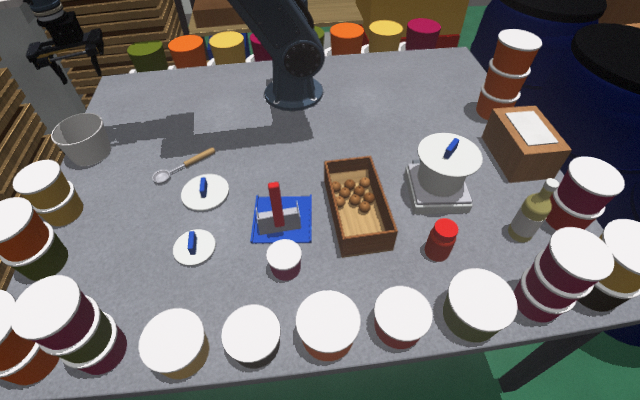

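View pics/side0.png

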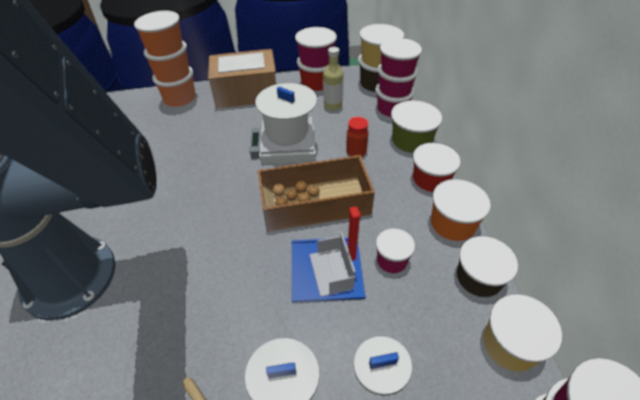

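View pics/wrist0.png

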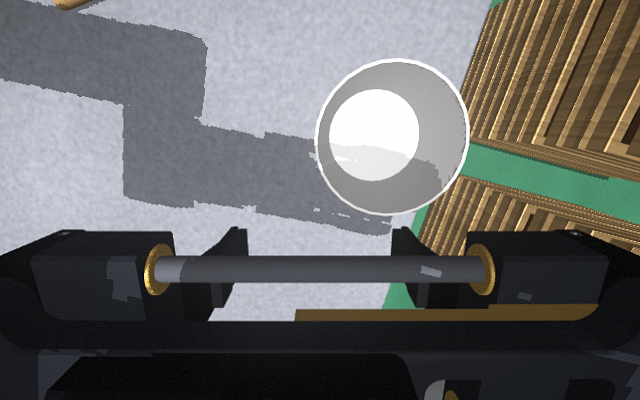

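Scene view: covered tub at about (445,165), bin centre (358,203), scoop on the tray at (280,217). Medium lid is at (205,191) and small lid at (194,247). Pepper jar is at (441,240), beet tub at (284,259). Side view shows the same things. Next I'll zoom in for accurate pixels.

```bash
python3 - <<'E'
import cv2
a=cv2.imread('pics/scene0.png'); cv2.imwrite('pics/s0a.png',cv2.resize(a[125:275,310:500],None,fx=4,fy=4,interpolation=cv2.INTER_CUBIC))
cv2.imwrite('pics/s0b.png',cv2.resize(a[140:280,160:330],None,fx=4,fy=4,interpolation=cv2.INTER_CUBIC))
a=cv2.imread('pics/side0.png'); cv2.imwrite('pics/d0a.png',cv2.resize(a[80:230,240:390],None,fx=4,fy=4,interpolation=cv2.INTER_CUBIC))
cv2.imwrite('pics/d0b.png',cv2.resize(a[200:400,235:435],None,fx=3,fy=3,interpolation=cv2.INTER_CUBIC))
E
```

```text
(no output)
```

View pics/s0a.png

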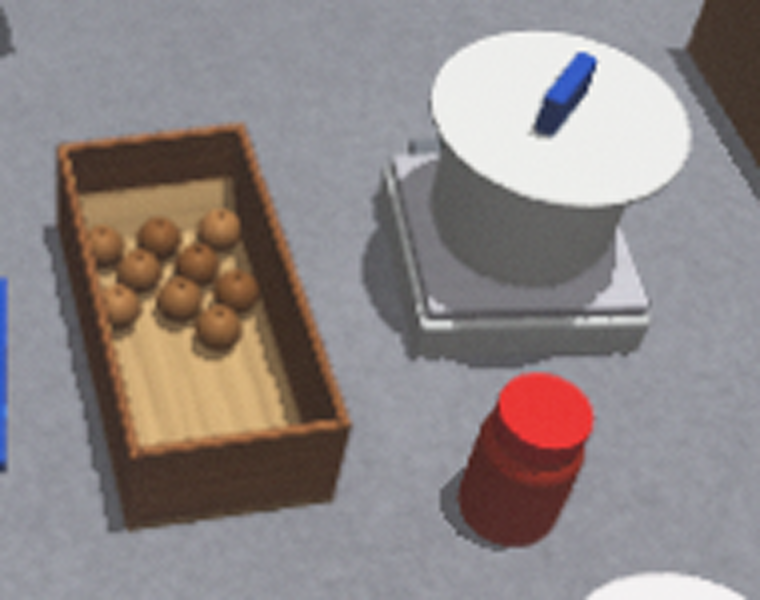

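View pics/s0b.png

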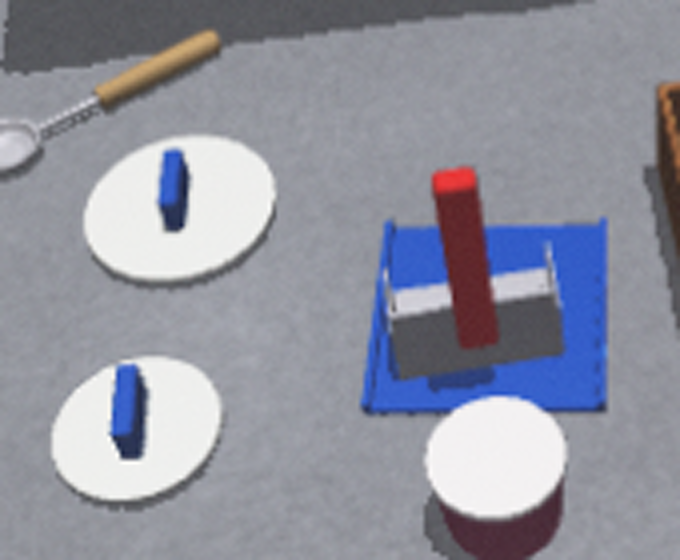

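View pics/d0a.png

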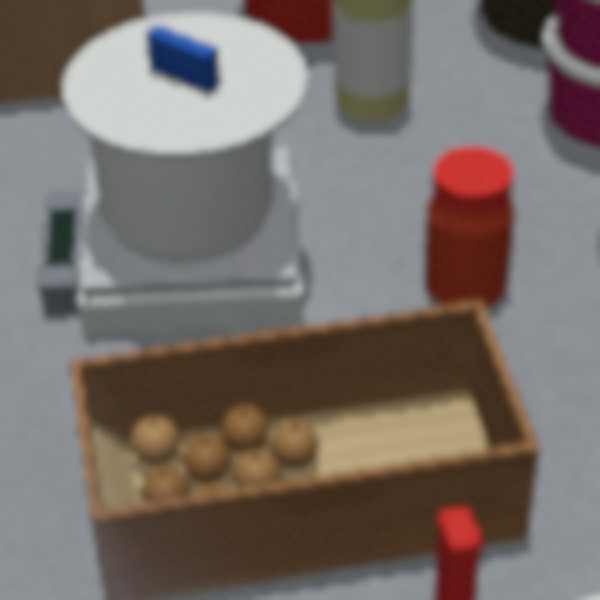

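View pics/d0b.png

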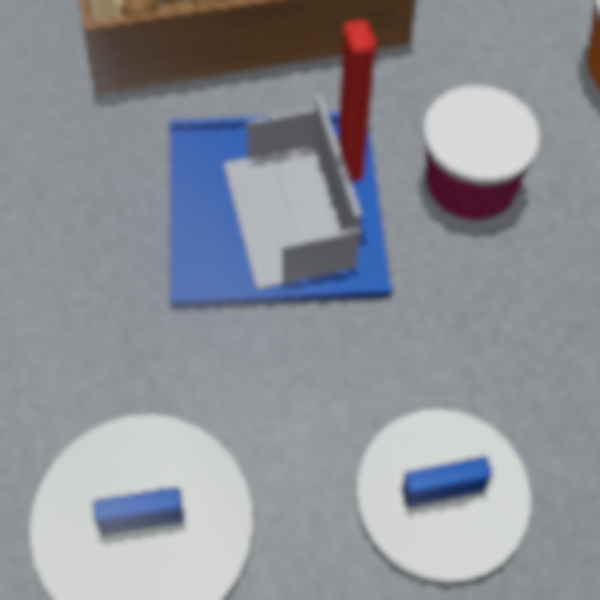

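```bash
python3 - <<'E'
from h import *
S=load('scene0');D=load('side0')
sa=lambda x,y:(S,310+x/4-.375,125+y/4-.375); sb=lambda x,y:(S,160+x/4-.375,140+y/4-.375)
da=lambda x,y:(D,240+x/4-.375,80+y/4-.375); db=lambda x,y:(D,235+x/3-.33,200+y/3-.33)
T={'bin_rf(62)':(sa(62,147),da(97,515)),'bin_lf':(sa(243,126),da(75,368)),'bin_lb':(sa(348,424),da(483,305)),'bin_rb':(sa(132,450),da(533,450)),
'LLhandle':(sa(571,77),da(184,45)),
'LLcentre_disc':(sa(561,117),da(185,82)),
'scoop top':(sb(455,181),db(361,38)),
'med handle top':(sb(173,172),db(138,500)),'med disc':(sb(180,209),db(141,524)),
'small handle top':(sb(128,388),db(447,473)),'small disc':(sb(137,429),db(444,495)),
'jar':(sa(545,411),da(475,173)),'beet':(sb(496,457),db(481,134)),
'tray a':(sb(389,226),db(171,121)),'tray b':(sb(605,222),db(171,121)),}
for k,(a,b) in T.items():
    p=tri([a,b]); print(k,p.round(4), (proj(S,p)-a[1:]).round(1))
print('tray',[atz(*q,.006).round(4) for q in (sb(385,226),sb(605,224),sb(605,410),sb(365,410))],[atz(*q,.006).round(4) for q in (db(171,121),db(375,118),db(390,292),db(171,303))])
print('scoop rear bottom', [atz(*q,.006).round(4) for q in (sb(397,380),sb(563,355))],'lip',[atz(*q,.006).round(4) for q in (db(225,163),db(258,289))])
print('LL axis',[atz(*q,.175).round(4) for q in (sa(588,57),sa(555,98),da(153,36),da(214,60))])
print('med axis',[atz(*q,.043).round(4) for q in (sb(173,152),sb(173,190),db(95,500),db(181,492))])
for q in [(104,245),(160,236),(219,229),(138,269),(197,263),(119,306),(180,298),(236,290),(217,326)]: print('nut',atz(*sa(*q),.023).round(4))
for q in [(155,437),(245,425),(205,456),(294,441),(163,488),(254,468)]: print('nutD',atz(*da(*q),.023).round(4))
E
```

```text
bin_rf(62) [0.4468 0.056  0.0769] [-0.3  0.4]
bin_lf [0.4411 0.1797 0.0734] [-0.5  0.8]
bin_lb [0.6933 0.1861 0.0773] [-0.4  0.5]
bin_rb [0.6934 0.0621 0.0765] [-0.3  0.4]
LLhandle [0.5329 0.3509 0.1778] [-0.4  0.7]
LLcentre_disc [0.5324 0.3537 0.1466] [-0.   0.1]
scoop top [ 0.6145 -0.0786  0.1856] [-0.4  0.4]
med handle top [ 0.4462 -0.2773  0.0412] [-0.7  0.7]
med disc [ 0.4456 -0.2801  0.005 ] [-0.2  0.2]
small handle top [ 0.624  -0.2918  0.0431] [-1.2  1. ]
small disc [ 0.6274 -0.2939  0.0068] [-0.4  0.4]
jar [0.7121 0.2919 0.0962] [-0.3  0.4]
beet [ 0.7077 -0.0734  0.0574] [-0.3  0.3]
tray a [ 0.522  -0.0993  0.1002] [  9.6 -14. ]
tray b [0.499  0.0106 0.0079] [ 0. -0.]
tray [array([ 0.4807, -0.1379,  0.006 ]), array([0.4992, 0.0105, 0.006 ]), array([ 0.6491, -0.0062,  0.006 ]), array([ 0.6298, -0.1528,  0.006 ])] [array([0.4991, 0.012 , 0.006 ]), array([ 0.6507, -0.0116,  0.006 ]), array([ 0.6278, -0.1554,  0.006 ]), array([ 0.4813, -0.1385,  0.006 ])]
scoop rear bottom [array([ 0.6097, -0.1326,  0.006 ]), array([ 0.6043, -0.0278,  0.006 ])] lip [array([ 0.5336, -0.0325,  0.006 ]), array([ 0.5405, -0.1379,  0.006 ])]
LL axis [array([0.5114, 0.3716, 0.175 ]), array([0.5444, 0.3385, 0.175 ]), array([0.5154, 0.3662, 0.175 ]), array([0.5505, 0.3317, 0.175 ])]
med axis [array([ 0.4268, -0.2764,  0.043 ]), array([ 0.4624, -0.2738,  0.043 ]), array([ 0.4233, -0.2763,  0.043 ]), array([ 0.4727, -0.2796,  0.043 ])]
nut [0.4883 0.0796 0.023 ]
nut [0.4852 0.1186 0.023 ]
nut [0.4843 0.1596 0.023 ]
nut [0.5127 0.0988 0.023 ]
nut [0.5128 0.1387 0.023 ]
nut [0.5429 0.0811 0.023 ]
nut [0.5415 0.1218 0.023 ]
nut [0.5397 0.1596 0.023 ]
nut [0.568  0.1411 0.023 ]
nutD [0.4844 0.16   0.023 ]
nutD [0.5405 0.1605 0.023 ]
nutD [0.513  0.1387 0.023 ]
nutD [0.5683 0.1417 0.023 ]
nutD [0.4852 0.117  0.023 ]
nutD [0.5411 0.1236 0.023 ]
```

Scene and side views agree to a few mm. There are 9 walnuts near the toe, the bin yaw is about 1.4° and the large-lid handle is at (0.532, 0.351) with its bar at -45°. I'll start moving.

```bash
cat >> h.py <<'E'
def pose(psi,pitch=0,roll=0,yawdir=0):
    """tool down with tool y at angle psi (deg); then tilt by pitch deg (nose down +) about the world axis y turned by yawdir"""
    p=np.radians(psi); y=np.array([np.cos(p),np.sin(p),0]); z=np.array([0,0,-1.]); x=np.cross(y,z)
    Q=R.from_matrix(np.c_[x,y,z])
    a=np.radians(yawdir); ax=np.array([-np.sin(a),np.cos(a),0])
    return R.from_rotvec(-np.radians(pitch)*ax)*Q
def st():
    o=robot.get_obs(); m=R.from_quat(o['tool_rot']).as_matrix()
    print('t',round(o['time'],2),'q',np.round(o['q'],3),'p',np.round(o['position'],4),'ypsi',np.degrees(np.arctan2(m[1,1],m[0,1])).round(2),'z',m[:,2].round(3),'F',np.round(o['ft_force'],1),'w',round(o['grip_width'],4))
E
python3 - <<'E'
from h import *
print(delta([.42,-.12,.27],pose(-15)))
E
```

```text
(array([ 377.6, -405.2,  -47.4]), array([ -0.08,  -0.07, -60.8 ]))
```

{"method": "carry_out", "body": {"series": [[40, -43, -40, 0, 0, -7, 1], [90, -95, -47, 0, 0, -15, 1], [140, -150, -47, 0, 0, -23, 1], [187, -201, -47, 0, 0, -31, 1], [235, -252, -47, 0, 0, -39, 1], [285, -306, -47, 0, 0, -47, 1], [332, -356, -47, 0, 0, -54, 1], [378, -405, -47, 0, 0, -61, 1]]}}

```text
time: 1.15
position: [0.3893, -0.1757, 0.2696]
tool_rot: [0.791, 0.612, 0.001, -0.0]
ft_force: [1.4, 0.1, 0.5]
grip_width: 0.087
```

```bash
python3 - <<'E'
from h import *
st();print(delta([.532,.351,.25],pose(45.5)))
E
```

```text
t 1.15 q [-6.880e-01  1.920e-01  1.839e+00  1.000e-03  1.111e+00 -4.340e-01] p [ 0.3893 -0.1757  0.2696] ypsi -14.6 z [ 0.     0.001 -1.   ] F [1.4 0.1 0.5] w 0.087
(array([545.6,   5.3,  20.3]), array([ 5.00e-02, -7.00e-02, -6.01e+01]))
```

{"method": "carry_out", "body": {"series": [[65, 1, 20, 0, 0, -8, 1], [130, 1, 20, 0, 0, -16, 1], [195, 2, 20, 0, 0, -24, 1], [260, 3, 20, 0, 0, -32, 1], [330, 3, 20, 0, 0, -39, 1], [400, 4, 20, 0, 0, -46, 1], [475, 5, 20, 0, 0, -53, 1], [545, 5, 20, 0, 0, -60, 1]]}}

```text
time: 2.15
position: [0.519, 0.3047, 0.25]
tool_rot: [0.377, 0.926, 0.001, -0.0]
ft_force: [1.1, -1.6, -0.1]
grip_width: 0.0871
```

{"method": "carry_out", "body": {"series": [[0, 0, 0, 0, 0, 0, 1]]}}

```text
time: 2.28
position: [0.5194, 0.3087, 0.2494]
tool_rot: [0.375, 0.927, 0.001, 0.0]
ft_force: [-0.7, -1.2, -0.1]
grip_width: 0.087
```

```bash
python3 - <<'E'
from h import *
st();print(delta([.532,.351,.24],pose(45.5)))
snap('wrist','w1')
E
```

```text
t 2.27 q [ 0.351  0.469  1.458  0.002  1.212 -0.452] p [0.5194 0.3087 0.2494] ypsi 45.96 z [ 0.001  0.002 -1.   ] F [-0.7 -1.2 -0.1] w 0.087
(array([20.4, 39.2,  9.6]), array([ 0.14, -0.03,  0.46]))
```

View pics/w1.png

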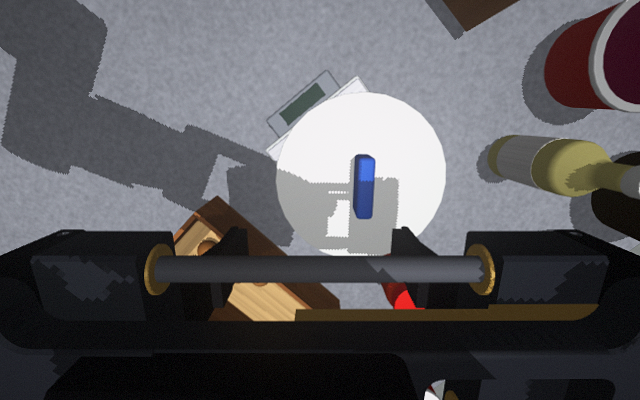

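Wrist view shows the large lid with its disc centred near (361,175) and the blue bar vertical at u≈364, v 154–218. That means the jaws are parallel to the bar's short side, as wanted.

```bash
python3 - <<'E'
from h import *
c=load('w1')
print(atz(c,361,175,.153),atz(c,365,186,.17),[atz(c,365,v,.183).round(4) for v in (155,180,218)], atz(c,276,175,.153)-atz(c,446,175,.153))
S=load('scene0')
print(tri([(c,361,175),(S,310+561/4-.4,125+117/4-.4)]))
E
```

```text
[0.52982706 0.35181373 0.153     ] [0.53527288 0.34828107 0.17      ] [array([0.513 , 0.3654, 0.183 ]), array([0.528 , 0.3521, 0.183 ]), array([0.5521, 0.3306, 0.183 ])] [-0.10710882 -0.11068302  0.        ]
[0.53184669 0.35268918 0.14679977]
```

{"method": "carry_out", "body": {"series": [[10, 20, 5, 0, 0, 0, 1], [20, 39, 10, 0, 0, 0, 1], [20, 39, 10, 0, 0, 0, 1], [20, 39, 10, 0, 0, 0, 1]]}}

```text
time: 2.82
position: [0.5312, 0.3475, 0.2391]
tool_rot: [0.376, 0.927, -0.0, -0.0]
ft_force: [-0.3, -0.4, 0.6]
grip_width: 0.0868
```

```bash
python3 - <<'E'
from h import *
st()
snap('wrist','w2')
E
```

```text
t 2.83 q [ 0.403  0.524  1.388  0.     1.231 -0.396] p [0.5312 0.3475 0.2391] ypsi 45.8 z [-0.001 -0.    -1.   ] F [-0.3 -0.4  0.6] w 0.0868
```

View pics/w2.png

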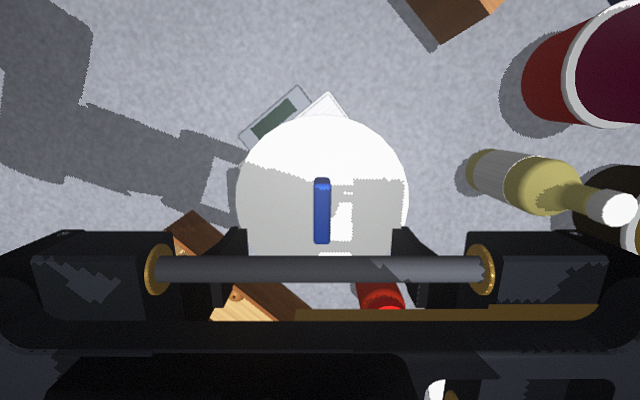

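{"method": "carry_out", "body": {"series": [[3, 1, 30, 0, 0, 0, 1], [3, 1, 60, 0, 0, 0, 1], [3, 1, 76, 0, 0, 0, 1], [3, 1, 80, 0, 0, 0, 1], [3, 1, 80, 0, 0, 0, 1], [3, 1, 80, 0, 0, 0, -1], [3, 1, 80, 0, 0, 0, -1], [3, 1, 80, 0, 0, 0, -1]], "force": 30}}

```text
time: 3.88
position: [0.5299, 0.3504, 0.1599]
tool_rot: [0.376, 0.927, 0.0, -0.0]
ft_force: [0.3, 0.3, -0.1]
grip_width: 0.0647
```

{"method": "carry_out", "body": {"series": [[0, 0, 0, 0, 0, 0, -1], [0, 0, 0, 0, 0, 0, -1], [0, 0, -30, 0, 0, 0, -1], [0, 0, -60, 0, 0, 0, -1], [0, 0, -70, 0, 0, 0, -1], [0, 0, -70, 0, 0, 0, -1]]}}

```text
time: 4.62
position: [0.53, 0.3505, 0.2301]
tool_rot: [0.376, 0.927, 0.0, 0.0]
ft_force: [0.3, 0.3, 0.0]
grip_width: 0.0056
```

```bash
python3 - <<'E'
from h import *
st();snap('scene','s3')
print(delta([.32,.33,.12],pose(45.8)),delta([.32,.33,.017],pose(45.8)))
E
```

```text
t 4.62 q [ 0.409  0.533  1.398  0.     1.209 -0.391] p [0.53   0.3505 0.2301] ypsi 45.8 z [ 0.001  0.001 -1.   ] F [0.3 0.3 0. ] w 0.0056
(array([ 136. , -160.3,  109.4]), array([-0.06, -0.03, -0.  ])) (array([ 135.9, -160.2,  212.4]), array([-0.06, -0.03, -0.  ]))
```

View pics/s3.png

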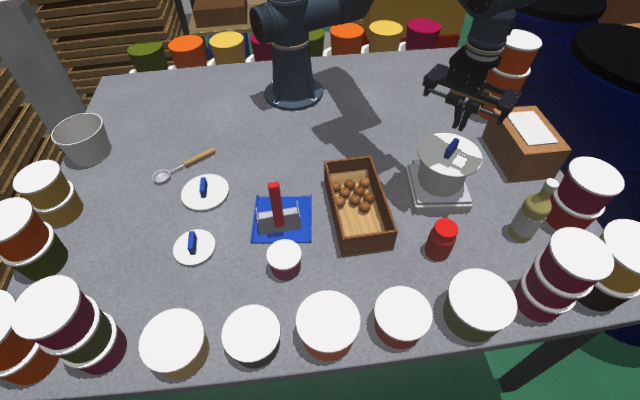

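Lifted too soon: the fingers need about 0.8 s to close. The lid is still on the tub at (449,153). I'll open and retry with a longer close.

{"method": "carry_out", "body": {"series": [[0, 0, 0, 0, 0, 0, 0.1], [0, 0, 0, 0, 0, 0, 0.1], [0, 0, 0, 0, 0, 0, 0.1], [0, 0, 0, 0, 0, 0, 0.1], [0, 0, 0, 0, 0, 0, 0.1], [0, 0, 0, 0, 0, 0, 0.1]]}}

```text
time: 5.42
position: [0.5294, 0.3502, 0.2292]
tool_rot: [0.376, 0.927, -0.0, -0.0]
ft_force: [-0.7, -0.4, 0.1]
grip_width: 0.0467
```

{"method": "carry_out", "body": {"series": [[0, 0, 35, 0, 0, 0, 0.1], [0, 0, 60, 0, 0, 0, 0.1], [0, 0, 70, 0, 0, 0, 0.1], [0, 0, 71, 0, 0, 0, 0.1], [0, 0, 71, 0, 0, 0, -1], [0, 0, 71, 0, 0, 0, -1], [0, 0, 71, 0, 0, 0, -1], [0, 0, 71, 0, 0, 0, -1]]}}

```text
time: 6.42
position: [0.5295, 0.3502, 0.1586]
tool_rot: [0.376, 0.927, -0.0, -0.0]
ft_force: [1.2, 1.0, -1.1]
grip_width: 0.0158
```

{"method": "carry_out", "body": {"series": [[0, 0, 0, 0, 0, 0, -1], [0, 0, 0, 0, 0, 0, -1], [0, 0, 0, 0, 0, 0, -1], [0, 0, 0, 0, 0, 0, -1]]}}

```text
time: 6.92
position: [0.5295, 0.3502, 0.1586]
tool_rot: [0.376, 0.927, -0.0, -0.0]
ft_force: [-0.6, -0.2, 0.5]
grip_width: 0.014
```

{"method": "carry_out", "body": {"series": [[0, 0, -25, 0, 0, 0, -1], [0, 0, -45, 0, 0, 0, -1], [30, -35, -45, 0, 0, 0, -1], [60, -70, -45, 0, 0, 0, -1], [90, -105, -45, 0, 0, 0, -1], [115, -135, -30, 0, 0, 0, -1], [136, -160, -10, 0, 0, 0, -1], [136, -160, 20, 0, 0, 0, -1]]}}

```text
time: 7.92
position: [0.3177, 0.3299, 0.1388]
tool_rot: [0.375, 0.927, -0.0, -0.0]
ft_force: [1.3, -0.2, -2.0]
grip_width: 0.0137
```

```bash
python3 - <<'E'
from h import *
st();snap('scene','s4')
print(delta([.32,.33,.0185],pose(45.8)))
E
```

```text
t 7.92 q [ 5.590e-01  4.460e-01  1.925e+00  1.000e-03  7.720e-01 -2.430e-01] p [0.3177 0.3299 0.1388] ypsi 45.91 z [-0.001 -0.    -1.   ] F [ 1.3 -0.2 -2. ] w 0.0137
(array([ -1.4,   3.3, 117.1]), array([-0.35, -0.1 ,  0.06]))
```

View pics/s4.png

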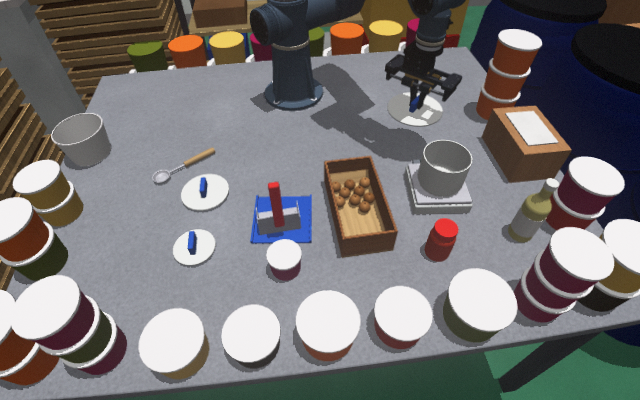

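Lid held at (415,108), with the open tub at (445,165). Lowering it.

{"method": "carry_out", "body": {"series": [[0, 0, 40, 0, 0, 0, -1], [0, 0, 80, 0, 0, 0, -1], [0, 0, 105, 0, 0, 0, -1], [0, 0, 113, 0, 0, 0, -1], [0, 0, 117, 0, 0, 0, -1], [0, 0, 117, 0, 0, 0, -1], [0, 0, 117, 0, 0, 0, 0], [0, 0, 117, 0, 0, 0, 0]]}}

```text
time: 8.98
position: [0.3171, 0.3289, 0.0193]
tool_rot: [0.376, 0.927, -0.002, -0.001]
ft_force: [0.2, 0.1, 0.5]
grip_width: 0.0269
```

{"method": "carry_out", "body": {"series": [[0, 0, 0, 0, 0, 0, 0], [0, 0, 0, 0, 0, 0, 0], [0, 0, -40, 0, 0, 0, 0], [0, 0, -90, 0, 0, 0, 0], [0, 0, -140, 0, 0, 0, 0], [0, 0, -190, 0, 0, 0, 0], [0, 0, -240, 0, 0, 0, 0], [0, 0, -250, 0, 0, 0, 0]]}}

```text
time: 9.98
position: [0.3196, 0.3305, 0.2726]
tool_rot: [0.376, 0.927, 0.001, 0.001]
ft_force: [0.7, 0.3, 0.3]
grip_width: 0.0436
```

```bash
python3 - <<'E'
from h import *
st();snap('scene','s5');c=snap('wrist','w5')
print(delta([.43,.1,.27],pose(87)),delta([.6145,-.081,.28],pose(93)))
E
```

```text
t 9.97 q [ 0.558  0.236  1.767  0.     1.135 -0.243] p [0.3196 0.3305 0.2726] ypsi 45.87 z [ 0.002  0.002 -1.   ] F [0.7 0.3 0.3] w 0.0436
(array([-2.4e+02, -8.7e+01,  1.0e-01]), array([ -0.12,  -0.09, -41.13])) (array([-498.5,  -88.5,  -10.1]), array([ -0.11,  -0.1 , -47.13]))
```

View pics/s5.png

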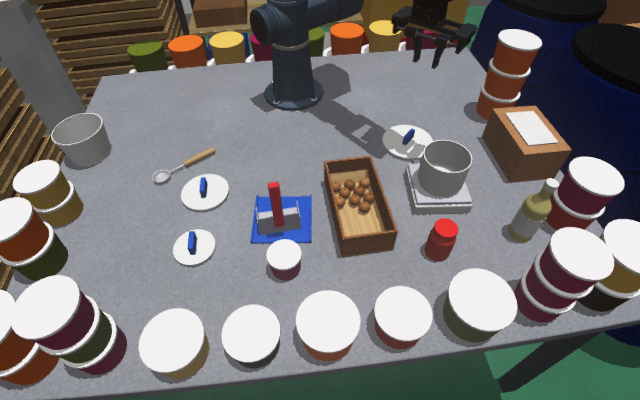

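View pics/w5.png

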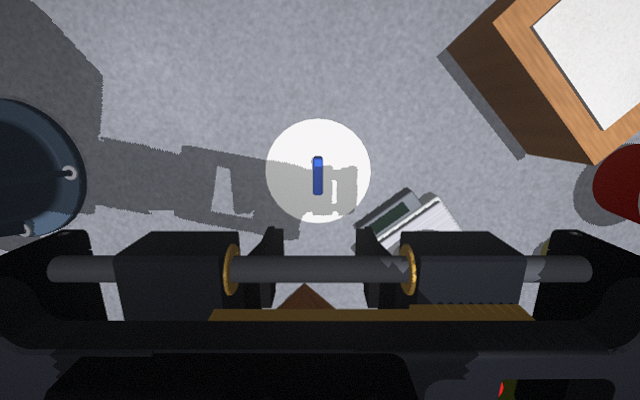

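Large lid lies flat at scene (408,142) and wrist (318,170), and the tub is open. Going to the scoop.

{"method": "carry_out", "body": {"series": [[-60, -11, 0, 0, 0, -6, 0.5], [-125, -22, -5, 0, 0, -12, 0.5], [-190, -33, -10, 0, 0, -18, 0.5], [-255, -44, -10, 0, 0, -24, 0.5], [-320, -56, -10, 0, 0, -30, 0.5], [-385, -68, -10, 0, 0, -36, 0.5], [-445, -80, -10, 0, 0, -42, 0.5], [-498, -88, -10, 0, 0, -47, 0.5]]}}

```text
time: 11.08
position: [0.6095, -0.0758, 0.2766]
tool_rot: [-0.026, 1.0, 0.001, -0.004]
ft_force: [0.4, 0.1, 1.3]
grip_width: 0.0652
```

{"method": "carry_out", "body": {"series": [[-35, 0, 0, 0, 0, 0, 0.5], [-35, 0, 0, 0, 0, 0, 0.5]]}}

```text
time: 11.32
position: [0.6448, -0.0748, 0.2719]
tool_rot: [-0.025, 1.0, 0.001, -0.006]
ft_force: [0.5, -0.3, 0.3]
grip_width: 0.065
```

```bash
python3 - <<'E'
from h import *
st();c=snap('wrist','w6')
snap('scene','s6');snap('side','d6')
print(delta([.6145,-.0795,.26],pose(93.3)))
import cv2
a=cv2.imread('pics/s6.png'); cv2.imwrite('pics/s6a.png',cv2.resize(a[125:225,390:490],None,fx=5,fy=5,interpolation=cv2.INTER_CUBIC))
a=cv2.imread('pics/d6.png'); cv2.imwrite('pics/d6a.png',cv2.resize(a[80:180,240:340],None,fx=5,fy=5,interpolation=cv2.INTER_CUBIC))
E
```

```text
t 11.32 q [-2.870e-01  5.200e-01  1.300e+00 -1.000e-03  1.335e+00 -1.908e+00] p [ 0.6448 -0.0748  0.2719] ypsi 92.92 z [-0.013  0.003 -1.   ] F [ 0.5 -0.3  0.3] w 0.065
(array([28.3, -4.9, 14.4]), array([ 0.16, -0.72, -0.27]))
```

View pics/w6.png

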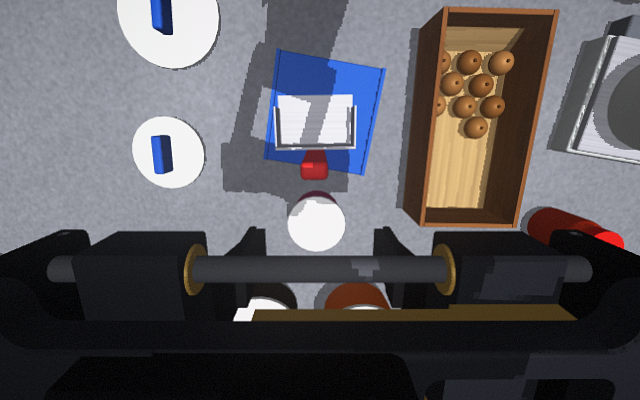

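View pics/s6a.png

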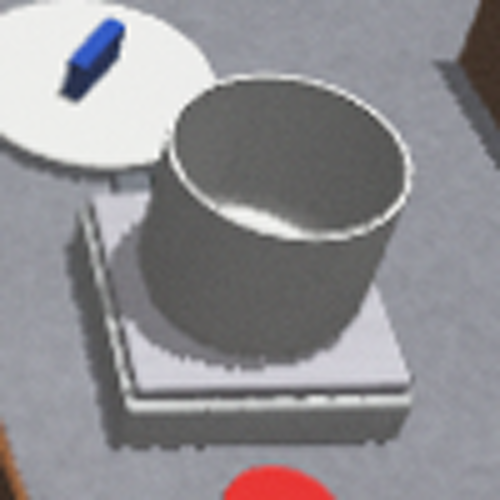

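View pics/d6a.png

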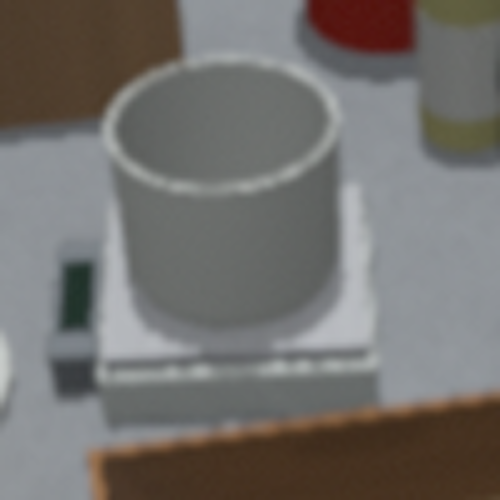

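Wrist view: scoop handle top at (314,171), pan (277–356, 95–150). Tub mouth is clear in both crops.

```bash
python3 - <<'E'
from h import *
from scipy.optimize import least_squares
S=load('s6');D=load('d6');W=load('w6')
th=np.linspace(0,2*np.pi,181)
def bb(c,p,r):
    q=np.array([proj(c,[p[0]+r*np.cos(t),p[1]+r*np.sin(t),p[2]]) for t in th]); return np.r_[q.min(0),q.max(0)]
bs=np.array([168,73,411,240])/5-.4+np.array([390,125]*2); bd=np.array([102,50,341,193])/5-.4+np.array([240,80]*2)
f=lambda p:np.r_[bb(S,p,.06)-bs,bb(D,p,.06)-bd]
r=least_squares(f,[.53,.35,.14]);print(r.x.round(4),r.fun.round(1))
print('handle',atz(W,314.5,171,.191), atz(W,301,180,.191),atz(W,328,180,.191),atz(W,314.5,162,.191))
S0=load('scene0');D0=load('side0')
print(tri([(W,314.5,171),(S0,160+455/4-.4,140+181/4-.4),(D0,235+361/3-.33,200+38/3-.33)]))
# scoop back wall ends top z .07
print('back wall',[atz(W,u,v,.07).round(4) for u,v in ((275,148),(355,147))],'lip',[atz(W,u,v,.008).round(4) for u,v in ((280,97),(352,95))])
E
```

```text
[0.5269 0.3515 0.1382] [-0.2 -0.1  0.3 -0.2  0.9  1.1 -0.6 -0.8]
handle [ 0.61502066 -0.08094746  0.191     ] [ 0.62334719 -0.0921093   0.191     ] [ 0.62219066 -0.06905314  0.191     ] [ 0.6073922  -0.08130589  0.191     ]
[ 0.61505502 -0.07963747  0.18650412]
back wall [array([ 0.608 , -0.1318,  0.07  ]), array([ 0.6017, -0.0325,  0.07  ])] lip [array([ 0.5426, -0.1346,  0.008 ]), array([ 0.5349, -0.0344,  0.008 ])]
```

```bash
python3 - <<'E'
from h import *
print(delta([.615,-.0805,.137],pose(93.5)))
E
```

```text
(array([ 26.3,  -6.2, 137.4]), array([ 0.17, -0.72, -0.47]))
```

{"method": "carry_out", "body": {"series": [[26, -6, 10, 0, -0.7, -0.5, 0.5], [26, -6, 30, 0, -0.7, -0.5, 0.5], [26, -6, 70, 0, -0.7, -0.5, 0.5], [26, -6, 110, 0, -0.7, -0.5, 0.5], [26, -6, 133, 0, -0.7, -0.5, 0.5], [26, -6, 137, 0, -0.7, -0.5, 0.5], [26, -6, 137, 0, -0.7, -0.5, 0.5]]}}

```text
time: 12.35
position: [0.6152, -0.0799, 0.1381]
tool_rot: [-0.031, 1.0, 0.001, 0.0]
ft_force: [-0.2, 0.4, 0.2]
grip_width: 0.0657
```

```bash
python3 - <<'E'
from h import *
st()
print(delta([.615,-.0805,.137],pose(93.5)))
snap('scene','s7');snap('wrist','w7')
a=cv2.imread('pics/s7.png'); cv2.imwrite('pics/s7a.png',cv2.resize(a[130:260,220:350],None,fx=4,fy=4,interpolation=cv2.INTER_CUBIC))
E
```

```text
t 12.35 q [-0.31   0.623  1.521  0.003  0.999 -1.945] p [ 0.6152 -0.0799  0.1381] ypsi 93.56 z [ 0.     0.003 -1.   ] F [-0.2  0.4  0.2] w 0.0657
(array([ 0.2, -0.6,  1.1]), array([0.15, 0.01, 0.06]))
```

View pics/s7a.png

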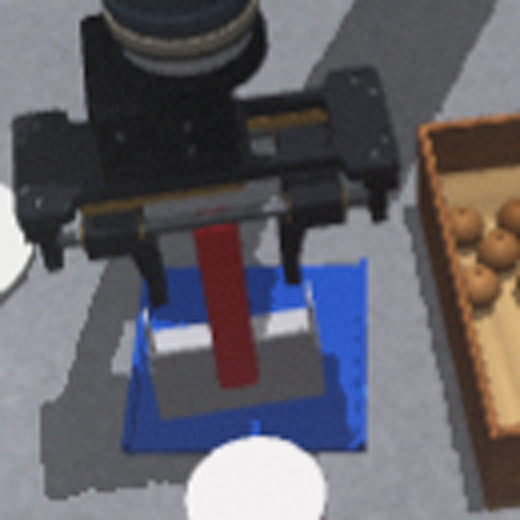

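The handle sits between the open fingers, crop (225,230). Closing.

{"method": "carry_out", "body": {"series": [[0, 0, 0, 0, 0, 0, -1], [0, 0, 0, 0, 0, 0, -1], [0, 0, 0, 0, 0, 0, -1], [0, 0, 0, 0, 0, 0, -1], [0, 0, 0, 0, 0, 0, -1], [0, 0, 0, 0, 0, 0, -1], [0, 0, 0, 0, 0, 0, -1], [0, 0, 0, 0, 0, 0, -1]], "force": 55}}

```text
time: 13.45
position: [0.616, -0.0804, 0.1388]
tool_rot: [-0.031, 1.0, 0.001, 0.001]
ft_force: [-0.5, -0.5, -1.2]
grip_width: 0.0234
```

{"method": "carry_out", "body": {"series": [[0, 0, -5, 0, 0, 0, -1], [0, 0, -30, 0, 0, 0, -1], [0, 0, -70, 0, 0, 0, -1], [0, 0, -110, 0, 0, 0, -1], [0, 0, -130, 0, 0, 0, -1], [0, 0, -130, 0, 0, 0, -1]]}}

```text
time: 14.2
position: [0.6167, -0.0808, 0.2708]
tool_rot: [-0.031, 1.0, 0.0, 0.003]
ft_force: [-0.4, -0.4, -2.8]
grip_width: 0.0235
```

```bash
python3 - <<'E'
from h import *
st()
snap('scene','s8');snap('side','d8');snap('wrist','w8')
E
```

```text
t 14.2 q [-0.311  0.472  1.389  0.003  1.274 -1.945] p [ 0.6167 -0.0808  0.2708] ypsi 93.55 z [ 0.006  0.001 -1.   ] F [-0.4 -0.4 -2.8] w 0.0235
```

View pics/s8.png

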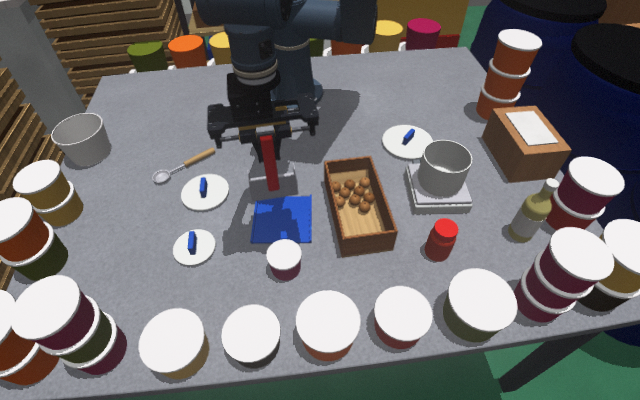

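View pics/d8.png

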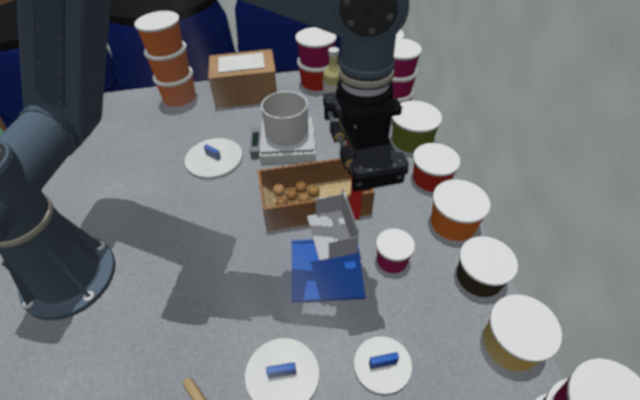

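View pics/w8.png

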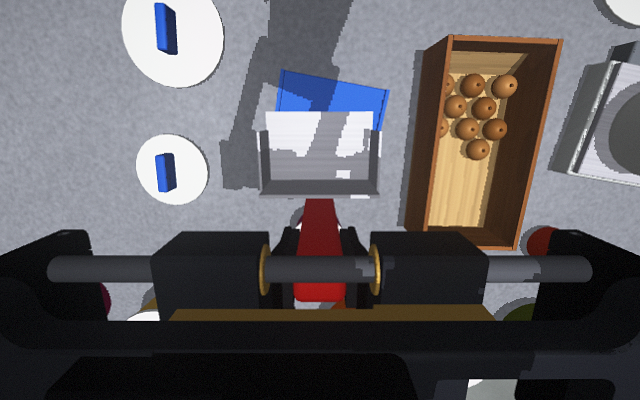

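```bash
python3 - <<'E'
import cv2
a=cv2.imread('pics/w8.png'); cv2.imwrite('pics/w8a.png',cv2.resize(a[25:260,390:580],None,fx=3,fy=2.5,interpolation=cv2.INTER_CUBIC)[:600])
E
```

```text
(no output)
```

View pics/w8a.png

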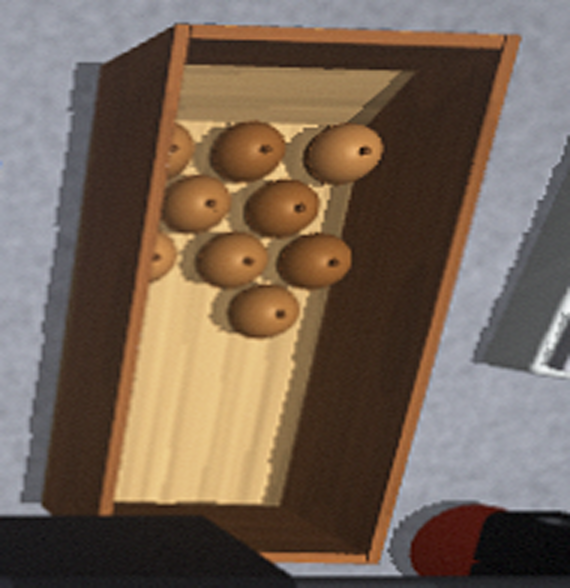

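Wrist crop shows all 9 walnuts, and I can read the bin corners. Next I fit the bin pose.

```bash
python3 - <<'E'
from h import *
from scipy.optimize import least_squares
S=load('scene0');D=load('side0');W=load('w8')
sa=lambda x,y:(S,310+x/4-.375,125+y/4-.375);da=lambda x,y:(D,240+x/4-.375,80+y/4-.375)
w=lambda x,y:(W,390+x/3-.33,25+y/2.5-.3)
C={0:(-.103,-.064),1:(-.103,.064),2:(.151,.064),3:(.151,-.064)}
obs=[(0,sa(62,147)),(1,sa(243,126)),(2,sa(348,424)),(3,sa(132,450)),(1,da(75,368)),(2,da(483,305)),(3,da(533,450)),(0,da(97,515)),(0,w(175,25)),(1,w(520,36)),(2,w(372,562))]
def f(p):
    c,s=np.cos(p[2]),np.sin(p[2]);o=[]
    for i,(cam,u,v) in obs:
        x,y=C[i];o+=list(proj(cam,[p[0]+c*x-s*y,p[1]+s*x+c*y,p[3]])-[u,v])
    return np.array(o)
for ff in (f,lambda p:np.r_[f(p),1e4*(p[3]-.08)]):
    r=least_squares(ff,[.545,.12,.02,.08]);print(r.x.round(4),np.degrees(r.x[2]).round(2),np.abs(r.fun).round(1))
print('toe',[atz(*w(x,121),.008).round(4) for x in (200,300)])
for q in [(247,150),(343,153),(196,203),(281,208),(231,261),(314,261),(264,311)]: print(atz(*w(*q),.023).round(4))
E
```

```text
[0.5453 0.1191 0.0279 0.0754] 1.6 [1.7 0.2 0.3 0.1 0.1 1.4 1.2 2.5 0.9 1.5 0.1 0.3 2.  0.6 1.4 1.4 1.  0.5
 0.1 0.1 1.3 0.4]
[0.5462 0.1166 0.0296 0.08  ] 1.7 [2.7 0.7 1.  0.9 0.5 0.6 2.  1.8 0.8 2.2 0.6 1.1 2.8 0.1 1.1 0.9 0.3 0.9
 0.8 0.4 1.8 1.5 0.3]
toe [array([0.4715, 0.097 , 0.008 ]), array([0.4685, 0.1423, 0.008 ])]
[0.4868 0.1138 0.023 ]
[0.4855 0.1566 0.023 ]
[0.5147 0.0962 0.023 ]
[0.5148 0.135  0.023 ]
[0.5438 0.1179 0.023 ]
[0.5413 0.156  0.023 ]
[0.5697 0.1386 0.023 ]
```

```bash
cat >> h.py <<'E'
BIN=np.array([.5457,.118]); BY=1.65
LIP=np.array([.078,0,.1325])
def binpt(x,y,z):
    a=np.radians(BY); return np.array([BIN[0]+x*np.cos(a)-y*np.sin(a),BIN[1]+x*np.sin(a)+y*np.cos(a),z])
def sd(L,pitch=0,yaw=BY):
    Q=pose(90+yaw,pitch,yawdir=yaw); t,w=delta(np.array(L)-Q.apply(LIP),Q); print('d',t,w); 
def lipnow():
    o=robot.get_obs(); r=R.from_quat(o['tool_rot']); L=np.array(o['position'])+r.apply(LIP)
    a=np.radians(BY); d=L[:2]-BIN; print('lip',L.round(4),'bin xy',round(d[0]*np.cos(a)+d[1]*np.sin(a),4),round(-d[0]*np.sin(a)+d[1]*np.cos(a),4))
E
python3 - <<'E'
from h import *
st();lipnow();sd(binpt(.048,0,.15));sd(binpt(.048,0,.02));
E
```

```text
t 14.35 q [-0.311  0.476  1.393  0.003  1.275 -1.945] p [ 0.6147 -0.0802  0.2672] ypsi 93.55 z [-0.001  0.003 -1.   ] F [ 0.1 -0.3 -2.1] w 0.0235
lip [ 0.5367 -0.0847  0.1348] bin xy -0.0149 -0.2023
d [-69.4 198.  -14.7] [ 0.17 -0.05  1.9 ]
d [-69.5 197.6 115.3] [ 0.17 -0.05  1.9 ]
```

{"method": "carry_out", "body": {"series": [[-10, 30, -15, 0, 0, 0.5, -1], [-25, 70, -15, 0, 0, 1, -1], [-42, 115, -15, 0, 0, 1.5, -1], [-58, 160, -15, 0, 0, 1.9, -1], [-69, 198, -15, 0, 0, 1.9, -1], [-69, 198, -15, 0, 0, 1.9, -1], [-69, 198, -15, 0, 0, 1.9, -1]]}}

```text
time: 15.22
position: [0.6705, 0.1213, 0.281]
tool_rot: [-0.015, 1.0, 0.001, -0.002]
ft_force: [1.0, -0.8, -2.6]
grip_width: 0.0239
```

```bash
python3 - <<'E'
from h import *
st();lipnow();sd(binpt(.048,0,.02))
snap('wrist','w9');snap('side','d9')
a=cv2.imread('pics/d9.png'); cv2.imwrite('pics/d9a.png',cv2.resize(a[80:280,230:430],None,fx=3,fy=3,interpolation=cv2.INTER_CUBIC))
E
```

```text
t 15.22 q [ 0.014  0.557  1.206  0.002  1.383 -1.586] p [0.6705 0.1213 0.281 ] ypsi 91.67 z [-0.004  0.002 -1.   ] F [ 1.  -0.8 -2.6] w 0.0239
lip [0.5919 0.1193 0.1488] bin xy 0.0462 0.0
d [ -1.7  -0.  128.5] [ 0.13 -0.25  0.02]
```

View pics/w9.png

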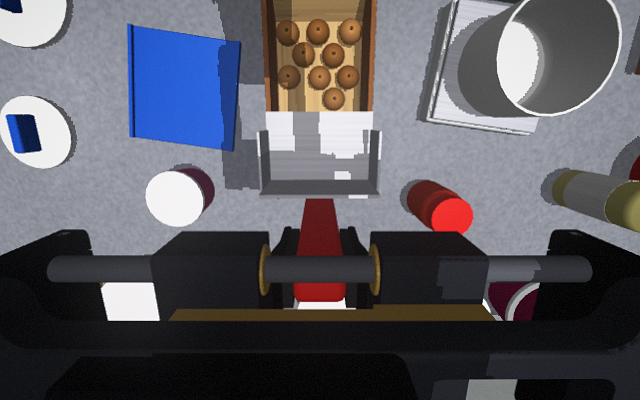

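View pics/d9a.png

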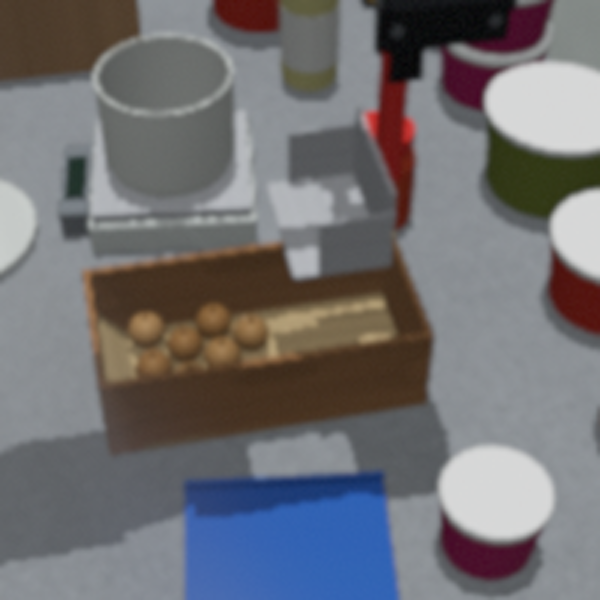

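Wrist: scoop (264–374) is centred between the bin walls (263–377), nuts ahead of it. Descending behind them.

{"method": "carry_out", "body": {"series": [[-2, 0, 30, 0, 0, 0, -1], [-2, 0, 65, 0, 0, 0, -1], [-2, 0, 100, 0, 0, 0, -1], [-2, 0, 120, 0, 0, 0, -1], [-2, 0, 130, 0, 0, 0, -1], [-2, 0, 135, 0, 0, 0, -1], [-2, 0, 137, 0, 0, 0, -1]]}}

```text
time: 16.2
position: [0.673, 0.1205, 0.1455]
tool_rot: [-0.014, 1.0, 0.001, -0.001]
ft_force: [0.7, 1.4, -2.0]
grip_width: 0.0235
```

```bash
python3 - <<'E'
from h import *
st();lipnow();sd(binpt(.046,0,.009))
E
```

```text
t 16.2 q [ 0.013  0.691  1.34   0.003  1.112 -1.586] p [0.673  0.1205 0.1455] ypsi 91.55 z [-0.001  0.002 -1.   ] F [ 0.7  1.4 -2. ] w 0.0235
lip [0.5948 0.1187 0.0131] bin xy 0.0491 -0.0007
d [3.3 1.2 4. ] [ 0.14 -0.08 -0.1 ]
```

{"method": "carry_out", "body": {"series": [[2, 1, 2, 0, 0, 0, -1], [2, 1, 4, 0, 0, 0, -1], [2, 1, 4, 0, 0, 0, -1]]}}

```text
time: 16.58
position: [0.6709, 0.1216, 0.1417]
tool_rot: [-0.014, 1.0, 0.001, -0.001]
ft_force: [-0.5, -0.4, -2.8]
grip_width: 0.0237
```

```bash
python3 - <<'E'
from h import *
st();lipnow()
E
```

```text
t 16.57 q [ 0.015  0.693  1.348  0.003  1.101 -1.585] p [0.6709 0.1216 0.1417] ypsi 91.56 z [-0.001  0.002 -1.   ] F [-0.5 -0.4 -2.8] w 0.0237
lip [0.5928 0.1198 0.0093] bin xy 0.0471 0.0004
```

{"method": "carry_out", "body": {"series": [[0, 0, 1, 0, 0, 0, -1], [0, 0, 1.5, 0, 0, 0, -1], [0, 0, 1.5, 0, 0, 0, -1]]}}

```text
time: 16.95
position: [0.6712, 0.1217, 0.1408]
tool_rot: [-0.014, 1.0, 0.001, -0.0]
ft_force: [-0.9, 0.9, 1.4]
grip_width: 0.0236
```

```bash
python3 - <<'E'
from h import *
st();lipnow()
E
```

```text
t 16.95 q [ 0.015  0.694  1.349  0.003  1.099 -1.585] p [0.6712 0.1217 0.1408] ypsi 91.57 z [-0.001  0.003 -1.   ] F [-0.9  0.9  1.4] w 0.0236
lip [0.5931 0.1199 0.0083] bin xy 0.0475 0.0005
```

{"method": "carry_out", "body": {"series": [[8, 0, 0, 0, 0, 0, -1], [18, 0, 0, 0, 0, 0, -1], [28, 0, 0, 0, 0, 0, -1], [38, 0, 0, 0, 0, 0, -1], [48, 0, 0, 0, 0, 0, -1], [58, 0, 0, 0, 0, 0, -1], [68, 0, 0, 0, 0, 0, -1], [78, 0, 0, 0, 0, 0, -1]]}}

```text
time: 17.95
position: [0.5926, 0.1195, 0.1408]
tool_rot: [-0.014, 1.0, 0.001, -0.0]
ft_force: [1.0, -0.4, -2.5]
grip_width: 0.0238
```

```bash
python3 - <<'E'
from h import *
st();lipnow();snap('scene','s10');snap('wrist','w10')
a=cv2.imread('pics/s10.png'); cv2.imwrite('pics/s10a.png',cv2.resize(a[120:270,300:420],None,fx=4,fy=4,interpolation=cv2.INTER_CUBIC))
E
```

```text
t 17.95 q [ 0.013  0.601  1.561  0.003  0.981 -1.587] p [0.5926 0.1195 0.1408] ypsi 91.57 z [-0.001  0.003 -1.   ] F [ 1.  -0.4 -2.5] w 0.0238
lip [0.5145 0.1178 0.0083] bin xy -0.0312 0.0006
```

View pics/w10.png

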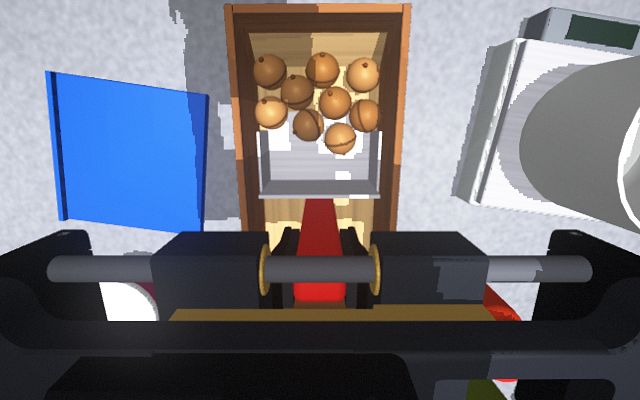

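View pics/s10a.png

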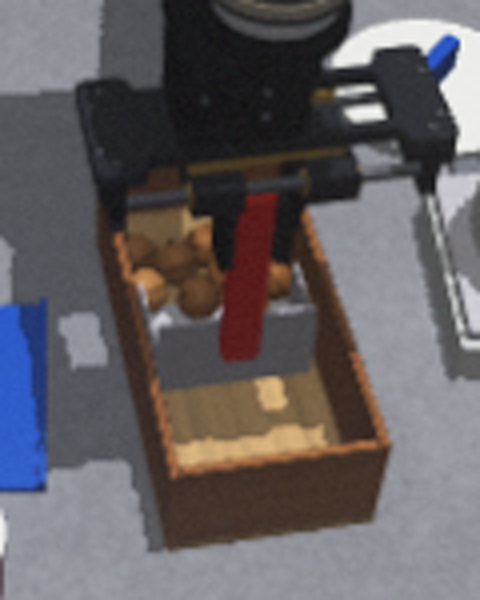

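The nuts roll onto the lip, and the wrist view shows some inside the pan near (310–370,115–140). I'll push on to the toe.

{"method": "carry_out", "body": {"series": [[5, 0, 0, 0, 0, 0, -1], [10, 0, 0, 0, 0, 0, -1], [15, 0, 0, 0, 0, 0, -1], [20, 0, 0, 0, 0, 0, -1], [25, 0, 0, 0, 0, 0, -1], [30, 0, 0, 0, 0, 0, -1], [34, 0, 0, 0, 0, 0, -1], [37, 0, 0, 0, 0, 0, -1]]}}

```text
time: 19.05
position: [0.5539, 0.1187, 0.1408]
tool_rot: [-0.014, 1.0, 0.001, -0.002]
ft_force: [0.9, 0.2, -3.4]
grip_width: 0.0238
```

```bash
python3 - <<'E'
from h import *
st();lipnow();snap('wrist','w11')
E
```

```text
t 19.05 q [ 0.012  0.559  1.656  0.003  0.93  -1.588] p [0.5539 0.1187 0.1408] ypsi 91.56 z [-0.004  0.003 -1.   ] F [ 0.9  0.2 -3.4] w 0.0238
lip [0.4754 0.1169 0.0086] bin xy -0.0703 0.0009
```

View pics/w11.png

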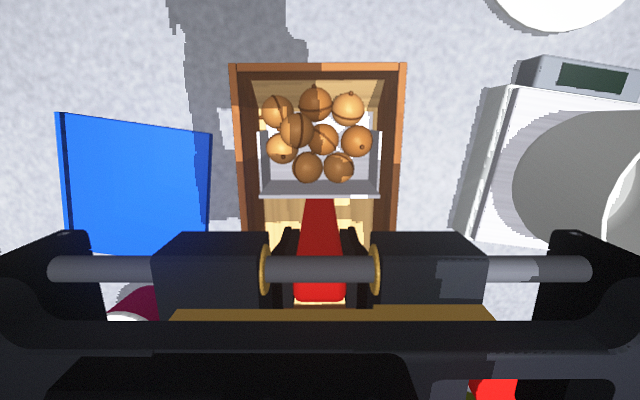

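```bash
python3 - <<'E'
from h import *
for x,z,p in [(-.0745,.009,0),(-.0765,.0135,-4),(-.080,.0195,-8),(-.084,.0255,-13),(-.088,.0315,-18),(-.088,.039,-23),(-.087,.048,-28),(-.085,.060,-30),(-.08,.13,-30)]: sd(binpt(x,0,z),p)
E
```

```text
d [ 4.2 -0.5 -0.7] [ 0.16 -0.25 -0.09]
d [-2.8 -0.5  0.5] [ 0.16  3.75 -0.08]
d [-8.  -0.4  0.9] [ 0.16  7.75 -0.08]
d [-14.1  -0.4   3.6] [ 0.17 12.75 -0.07]
d [-19.4  -0.4   7.3] [ 0.17 17.75 -0.06]
d [-27.9  -0.4  10.1] [ 0.17 22.75 -0.05]
d [-36.4  -0.4  12.2] [ 0.18 27.75 -0.05]
d [-41.1  -0.4   4.8] [ 0.18 29.75 -0.04]
d [-45.8  -0.2 -65.2] [ 0.18 29.75 -0.04]
```

{"method": "carry_out", "body": {"series": [[4, -0.5, -0.5, 0, 0, 0, -1], [-2.8, -0.5, 0.5, 0, 3.7, 0, -1], [-8, -0.4, 0.9, 0, 7.7, 0, -1], [-14, -0.4, 3.6, 0, 12.7, 0, -1], [-19.4, -0.4, 7.3, 0, 17.7, 0, -1], [-28, -0.4, 10, 0, 22.7, 0, -1], [-36.4, -0.4, 12, 0, 27.7, 0, -1], [-41, -0.4, 5, 0, 29.7, 0, -1]]}}

```text
time: 20.1
position: [0.5949, 0.1192, 0.1335]
tool_rot: [-0.013, 0.966, -0.002, -0.26]
ft_force: [-0.7, -0.0, -3.2]
grip_width: 0.0239
```

```bash
python3 - <<'E'
from h import *
st();lipnow();snap('wrist','w12')
sd(binpt(-.083,0,.09),-30);sd(binpt(-.08,0,.17),-30)
E
```

```text
t 20.1 q [ 0.016  0.847  1.151 -0.003  1.669 -1.582] p [0.5949 0.1192 0.1335] ypsi 91.55 z [-0.501 -0.011 -0.865] F [-0.7 -0.  -3.2] w 0.0239
lip [0.461  0.1158 0.058 ] bin xy -0.0847 0.0002
d [ 15.4   0.4 -27.3] [ 0.19  0.05 -0.02]
d [ 52.7   0.6 -98.1] [ 0.19  0.05 -0.02]
```

View pics/w12.png

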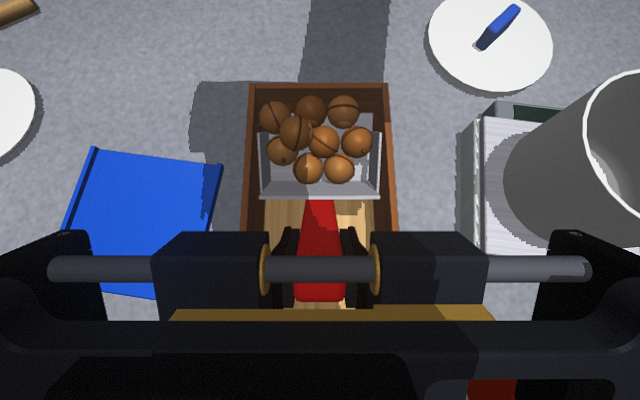

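```bash
python3 - <<'E'
from h import *
for x,z,p in [(-.085,.062,-34),(-.084,.070,-40),(-.084,.085,-42),(-.083,.12,-42),(-.08,.16,-42),(-.08,.19,-42)]: sd(binpt(x,0,z),p)
E
```

```text
d [-5.9  0.3  3.7] [ 0.19  4.05 -0.01]
d [-15.5   0.2   6.1] [ 0.19 10.05  0.  ]
d [-12.1   0.3  -3.3] [ 0.19 12.05  0.  ]
d [  4.5   0.4 -34.2] [ 0.19 12.05  0.  ]
d [ 21.9   0.5 -70.3] [ 0.19 12.05  0.  ]
d [ 36.9   0.6 -96.3] [ 0.19 12.05  0.  ]
```

{"method": "carry_out", "body": {"series": [[-6, 0, 4, 0, 4, 0, -1], [-11, 0, 5, 0, 7, 0, -1], [-15, 0, 6, 0, 10, 0, -1], [-12, 0, -3, 0, 12, 0, -1], [-6, 0, -15, 0, 12, 0, -1], [4, 0, -34, 0, 12, 0, -1], [13, 0, -52, 0, 12, 0, -1], [22, 0, -70, 0, 12, 0, -1]]}}

```text
time: 21.15
position: [0.6123, 0.1195, 0.2085]
tool_rot: [-0.013, 0.934, -0.004, -0.357]
ft_force: [0.2, -0.0, -3.8]
grip_width: 0.024
```

```bash
python3 - <<'E'
from h import *
st();lipnow();snap('wrist','w13');snap('scene','s13')
E
```

```text
t 21.15 q [ 0.016  0.906  0.896 -0.006  2.069 -1.583] p [0.6123 0.1195 0.2085] ypsi 91.55 z [-0.667 -0.016 -0.745] F [ 0.2 -0.  -3.8] w 0.024
lip [0.4659 0.1156 0.1618] bin xy -0.0798 -0.0001
```

View pics/w13.png

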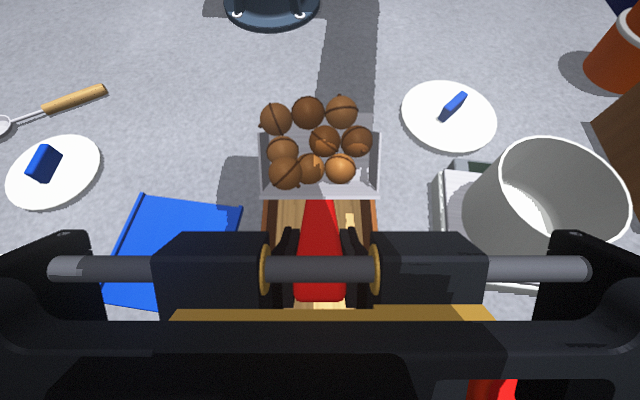

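View pics/s13.png

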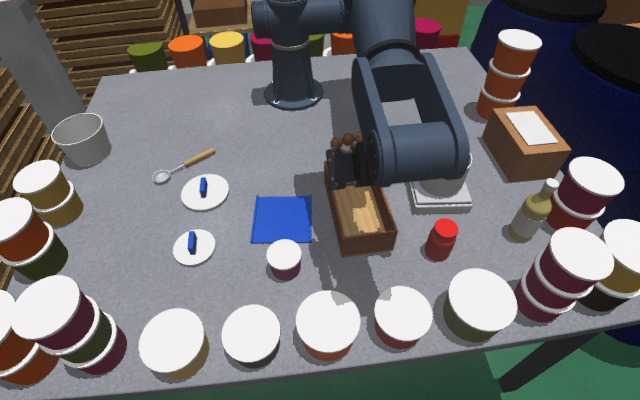

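All 9 walnuts are in the scoop (wrist 260–375, 95–190) and the bin floor is empty. Before carrying a heaped scoop to the tub I'll fit a kinematic model from the logged states, to plan a pouring pose that the arm can reach.

```bash
cat > kin.py <<'E'
import numpy as np
from scipy.spatial.transform import Rotation as R
from scipy.optimize import least_squares
Rz=lambda a:R.from_euler('z',a); Ry=lambda a:R.from_euler('y',a)
LO=np.array([-3.08,-.75,.22,-1.43,0,-2.85]);HI=np.array([3.08,2.2,2.44,4.57,2.65,2.85])
def fk(q,P):
    a1,d,h,L1,a3,L2,Lt,c6=P
    r1=Rz(q[0]);r2=r1*Ry(q[1]);r3=r2*Ry(q[2]);r4=r3*Rz(q[3]);r5=r4*Ry(q[4]);r6=r5*Rz(q[5]+c6)
    p=r1.apply([a1,d,h])+r2.apply([0,0,L1])+r3.apply([a3,0,L2])+r6.apply([0,0,Lt])
    return p,r6
D=[([-1.502,.528,1.434,0,1.181,-.179],[.153,-.605,.222],-75.8,None),
([-.688,.192,1.839,.001,1.111,-.434],[.3893,-.1757,.2696],-14.6,None),
([.351,.469,1.458,.002,1.212,-.452],[.5194,.3087,.2494],45.96,None),
([.559,.446,1.925,.001,.772,-.243],[.3177,.3299,.1388],45.91,None),
([-.287,.520,1.3,-.001,1.335,-1.908],[.6448,-.0748,.2719],92.92,None),
([-.31,.623,1.521,.003,.999,-1.945],[.6152,-.0799,.1381],93.56,None),
([.014,.557,1.206,.002,1.383,-1.586],[.6705,.1213,.281],91.67,None),
([.015,.693,1.348,.003,1.101,-1.585],[.6709,.1216,.1417],91.56,None),
([.012,.559,1.656,.003,.93,-1.588],[.5539,.1187,.1408],91.56,None),
([.016,.847,1.151,-.003,1.669,-1.582],[.5949,.1192,.1335],91.55,[-.501,-.011,-.865]),
([.016,.906,.896,-.006,2.069,-1.583],[.6123,.1195,.2085],91.55,[-.667,-.016,-.745])]
def res(P):
    o=[]
    for q,p,psi,z in D:
        a,r=fk(q,P); y=r.as_matrix()[:,1]
        o+=list((a-p)*1000); o+=list((y-[np.cos(np.radians(psi)),np.sin(np.radians(psi)),0])*100)
    return np.array(o)
best=None
for c6 in (-np.pi/2,np.pi/2):
    for a1 in (0,.1):
        r=least_squares(res,[a1,.1,.3,.4,0,.4,.2,c6])
        if best is None or r.cost<best.cost: best=r
P=best.x
def ik(p,Q,q0):
    f=lambda q:np.r_[(fk(q,P)[0]-p)*10,(fk(q,P)[1].inv()*Q).as_rotvec()]
    r=least_squares(f,np.clip(q0,LO+1e-3,HI-1e-3),bounds=(LO,HI)); return r.x,np.linalg.norm(f(r.x))
if __name__=='__main__': print(P.round(4),best.cost,np.abs(best.fun).max())
E
python3 kin.py
```

```text
[4.0000e-04 1.1100e-01 2.7420e-01 5.8760e-01 1.1400e-01 3.9140e-01
 3.0530e-01 1.5711e+00] 1.0489831422395606 0.42146185193647767
```

```bash
cat >> h.py <<'E'
TUB=np.array([.528,.352,.140])
def scoop_tcp(L,pitch,yaw):
    Q=pose(90+yaw,pitch,yawdir=yaw); return np.array(L)-Q.apply(LIP),Q
E
python3 - <<'E'
from h import *; import kin
q0=robot.get_obs()['q']
for yaw in (1.65,-10,-20,-30,-45,-60,-80):
    q=np.array(q0); n=np.array([-np.cos(np.radians(yaw)),-np.sin(np.radians(yaw)),0])
    print('yaw',yaw)
    for p in (-42,-20,0,20,40,60):
        L=TUB-n*.02+[0,0,.02 if p>-40 else .07]
        t,Q=scoop_tcp(L,p,yaw); q,e=kin.ik(t,Q,q); print(p,q.round(2),round(e,4), t.round(3))
E
```

```text
yaw 1.65
-42 [ 0.26  1.13  0.22  0.28  2.41 -1.18] 0.088 [0.695 0.357 0.256]
-20 [ 0.3   0.87  0.68  0.1   1.92 -1.28] 0.0 [0.667 0.356 0.258]
0 [ 0.36  0.61  1.08 -0.    1.45 -1.24] 0.0 [0.626 0.355 0.292]
20 [ 0.45  0.4   1.44 -0.17  0.98 -1.08] 0.0 [0.576 0.353 0.311]
40 [ 0.58  0.3   1.77 -0.69  0.55 -0.52] 0.0 [0.523 0.352 0.312]
60 [ 0.74  0.34  1.96 -1.43  0.61  0.34] 0.1451 [0.472 0.35  0.294]
yaw -10
-42 [ 0.19  1.11  0.3   0.36  2.39 -1.02] 0.0 [0.692 0.323 0.256]
-20 [ 0.25  0.83  0.78  0.15  1.85 -1.13] 0.0 [0.665 0.328 0.258]
0 [ 0.34  0.59  1.11 -0.    1.44 -1.06] 0.0 [0.625 0.335 0.292]
20 [ 0.47  0.42  1.42 -0.24  1.03 -0.83] 0.0 [0.575 0.344 0.311]
40 [ 0.65  0.35  1.7  -0.78  0.74 -0.25] 0.0 [0.523 0.353 0.312]
60 [ 0.84  0.43  1.89 -1.43  0.84  0.53] 0.0479 [0.473 0.362 0.294]
yaw -20
-42 [ 0.13  1.02  0.5   0.41  2.25 -0.94] 0.0 [0.685 0.295 0.256]
-20 [ 0.2   0.78  0.87  0.18  1.78 -1.01] 0.0 [0.658 0.305 0.258]
0 [ 0.31  0.57  1.15 -0.    1.42 -0.91] 0.0 [0.62  0.318 0.293]
20 [ 0.48  0.43  1.4  -0.29  1.09 -0.64] 0.0 [0.573 0.336 0.311]
40 [ 0.69  0.39  1.63 -0
[... 995 characters left out ...]
 1.31  0.31  1.44 -0.54] 0.0 [0.597 0.232 0.258]
0 [ 0.26  0.48  1.32 -0.    1.35 -0.27] 0.0 [0.577 0.267 0.293]
20 [ 0.5   0.48  1.31 -0.36  1.36  0.06] 0.0 [0.552 0.31  0.311]
40 [ 0.72  0.58  1.27 -0.68  1.48  0.33] 0.0 [0.525 0.357 0.312]
60 [ 0.89  0.75  1.21 -0.95  1.66  0.52] 0.0 [0.5   0.4   0.294]
yaw -80
-42 [-0.21  0.54  1.56  0.68  1.41 -0.63] 0.0 [0.557 0.188 0.256]
-20 [ 0.    0.45  1.53  0.36  1.25 -0.3 ] 0.0 [0.552 0.215 0.258]
0 [0.25 0.43 1.41 0.   1.31 0.08] 0.0 [0.545 0.255 0.292]
20 [ 0.5   0.51  1.26 -0.33  1.49  0.37] 0.0 [0.536 0.305 0.311]
40 [ 0.69  0.68  1.09 -0.6   1.74  0.52] 0.0 [0.527 0.357 0.312]
60 [ 0.82  0.88  0.92 -0.85  1.97  0.56] 0.0 [0.518 0.407 0.294]
```

```bash
cat >> h.py <<'E'
def rows(wps):
    """wps: list of (TCP,Q)"""
    for t,Q in wps:
        a,b=delta(t,Q); print([*(float(x) for x in a.round(0)),*(float(x) for x in b.round(1)),-1])
def ease(n): 
    s=np.linspace(0,1,n+1)[1:]; return s*s*(3-2*s)
E
python3 - <<'E'
from h import *
t,Q=scoop_tcp(binpt(-.08,0,.225),-42,BY); st(); lipnow()
o=robot.get_obs();p0=np.array(o['position'])
rows([(p0+(t-p0)*s,Q) for s in ease(6)])
E
```

```text
t 21.25 q [ 0.016  0.904  0.894 -0.006  2.069 -1.583] p [0.6135 0.1195 0.2099] ypsi 91.55 z [-0.663 -0.016 -0.748] F [ 0.4 -1.1 -2.5] w 0.0235
lip [0.4673 0.1157 0.1625] bin xy -0.0785 -0.0001
[3.0, 0.0, -3.0, 0.2, 0.4, 0.0, -1]
[11.0, 0.0, -12.0, 0.2, 0.4, 0.0, -1]
[21.0, 0.0, -23.0, 0.2, 0.4, 0.0, -1]
[31.0, 0.0, -33.0, 0.2, 0.4, 0.0, -1]
[38.0, 1.0, -42.0, 0.2, 0.4, 0.0, -1]
[42.0, 1.0, -45.0, 0.2, 0.4, 0.0, -1]
```

{"method": "carry_out", "body": {"series": [[3, 0, -3, 0, 0.4, 0, -1], [11, 0, -12, 0, 0.4, 0, -1], [21, 0, -23, 0, 0.4, 0, -1], [31, 0, -33, 0, 0.4, 0, -1], [38, 0, -42, 0, 0.4, 0, -1], [42, 0, -45, 0, 0.4, 0, -1], [42, 0, -45, 0, 0.4, 0, -1]]}}

```text
time: 22.12
position: [0.6119, 0.1193, 0.2717]
tool_rot: [-0.013, 0.934, -0.004, -0.358]
ft_force: [0.0, 0.1, -3.5]
grip_width: 0.0236
```

```bash
cat > carry.py <<'E'
from h import *; import sys
# from current to target lip pose, interpolate yaw/tcp, print rows i0..i1 of N relative to now
def plan(y0,y1,L1,pitch,N,L0=None):
    o=robot.get_obs();p0=np.array(o['position']); t1,_=scoop_tcp(L1,pitch,y1); out=[]
    for s in ease(N):
        _,Q=scoop_tcp(L1,pitch,y0+(y1-y0)*s); out.append((p0+(t1-p0)*s,Q))
    return out
E
python3 - <<'E'
from carry import *
st();lipnow();c=snap('wrist','w14')
y1=-60;n=np.array([-np.cos(np.radians(y1)),-np.sin(np.radians(y1)),0])
L=TUB-n*.02;L[2]=.225
w=plan(BY,y1,L,-42,24)
rows(w[:8])
E
```

```text
t 22.12 q [ 0.016  0.854  0.84  -0.006  2.179 -1.584] p [0.6119 0.1193 0.2717] ypsi 91.55 z [-0.668 -0.016 -0.744] F [ 0.   0.1 -3.5] w 0.0236
lip [0.4654 0.1154 0.2253] bin xy -0.0803 -0.0002
[-0.0, 0.0, -0.0, -0.0, 0.0, 0.3, -1]
[-0.0, 2.0, -0.0, -0.6, 0.0, 0.9, -1]
[-0.0, 4.0, -0.0, -1.6, 0.0, 2.0, -1]
[-0.0, 6.0, -0.0, -2.9, 0.0, 3.4, -1]
[-0.0, 10.0, -0.0, -4.4, 0.0, 5.2, -1]
[-0.0, 14.0, -0.0, -6.3, 0.0, 7.2, -1]
[-0.0, 18.0, -0.0, -8.3, 0.0, 9.4, -1]
[-0.0, 23.0, -0.0, -10.5, -0.0, 11.9, -1]
```

View pics/w14.png

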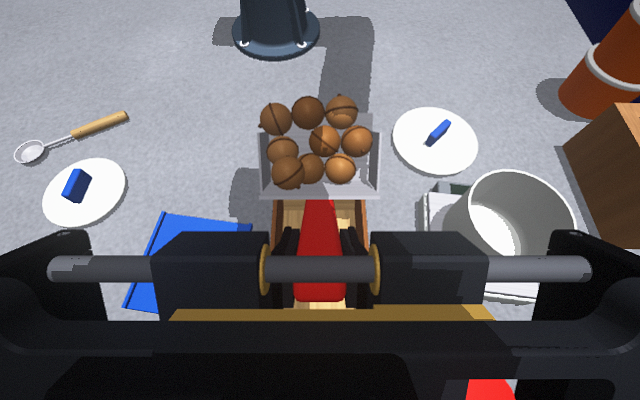

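{"method": "carry_out", "body": {"series": [[0, 1, 0, -0.2, 0, 0.3, -1], [0, 2, 0, -0.7, 0, 0.9, -1], [0, 4, 0, -1.6, 0, 2, -1], [0, 6, 0, -2.9, 0, 3.4, -1], [0, 10, 0, -4.4, 0, 5.2, -1], [0, 14, 0, -6.3, 0, 7.2, -1], [0, 18, 0, -8.3, 0, 9.4, -1], [0, 23, 0, -10.5, 0, 11.9, -1]]}}

```text
time: 23.18
position: [0.6113, 0.1421, 0.2713]
tool_rot: [0.118, 0.926, 0.045, -0.356]
ft_force: [-0.5, -0.4, -3.1]
grip_width: 0.0235
```

```bash
python3 - <<'E'
from carry import *
st();lipnow();snap('wrist','w15')
o=robot.get_obs();p0=np.array(o['position']);m=R.from_quat(o['tool_rot']).as_matrix();y0=np.degrees(np.arctan2(m[1,1],m[0,1]))-90
y1=-60;n=np.array([-np.cos(np.radians(y1)),-np.sin(np.radians(y1)),0])
L=TUB-n*.02;L[2]=.225
t1,_=scoop_tcp(L,-42,y1)
# constant rate then ease out
ss=[.12,.25,.38,.51,.64,.76,.86,.94]
rows([(p0+(t1-p0)*s,scoop_tcp(L,-42,y0+(y1-y0)*s)[1]) for s in ss])
E
```

```text
t 23.18 q [-0.025  0.835  0.883  0.18   2.136 -1.302] p [0.6113 0.1421 0.2713] ypsi 75.49 z [-0.648  0.167 -0.743] F [-0.5 -0.4 -3.1] w 0.0235
lip [0.4693 0.1788 0.2251] bin xy -0.0746 0.063
[2.0, 8.0, 1.0, -3.7, -0.0, 4.0, -1]
[3.0, 16.0, 3.0, -7.6, -0.0, 8.4, -1]
[5.0, 24.0, 4.0, -11.6, -0.0, 12.8, -1]
[6.0, 32.0, 6.0, -15.5, -0.0, 17.2, -1]
[8.0, 41.0, 7.0, -19.5, -0.0, 21.6, -1]
[9.0, 48.0, 8.0, -23.1, -0.0, 25.6, -1]
[10.0, 55.0, 10.0, -26.2, -0.0, 29.0, -1]
[11.0, 60.0, 10.0, -28.6, -0.0, 31.7, -1]
```

View pics/w15.png

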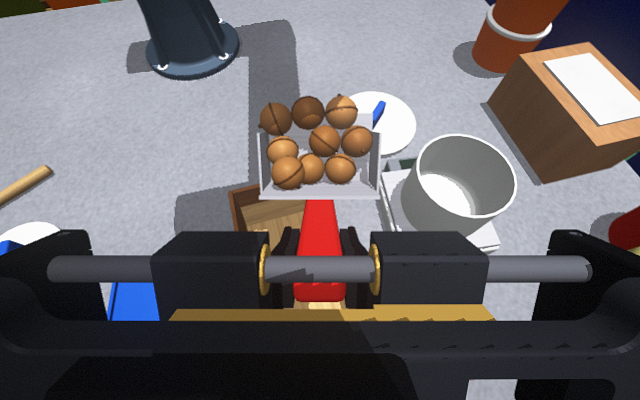

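Load steady. Continuing.

{"method": "carry_out", "body": {"series": [[1, 4, 1, -1.8, 0, 2, -1], [2, 11, 2, -5, 0, 5.5, -1], [3, 18, 3, -8.5, 0, 9.4, -1], [5, 25, 4, -12, 0, 13.3, -1], [6, 33, 6, -15.8, 0, 17.5, -1], [8, 41, 7, -19.5, 0, 21.6, -1], [9, 47, 8, -22.5, 0, 25, -1], [10, 51, 9, -24.5, 0, 27.2, -1]]}}

```text
time: 24.22
position: [0.6106, 0.1943, 0.2715]
tool_rot: [0.405, 0.841, 0.154, -0.323]
ft_force: [-0.5, 0.1, -3.1]
grip_width: 0.0237
```

```bash
python3 - <<'E'
from carry import *
st();lipnow();snap('wrist','w16')
y1=-60;n=np.array([-np.cos(np.radians(y1)),-np.sin(np.radians(y1)),0])
L=TUB-n*.02;L[2]=.225;print(L)
o=robot.get_obs();p0=np.array(o['position']);m=R.from_quat(o['tool_rot']).as_matrix();y0=np.degrees(np.arctan2(m[1,1],m[0,1]))-90
t1,_=scoop_tcp(L,-42,y1)
rows([(p0+(t1-p0)*s,scoop_tcp(L,-42,y0+(y1-y0)*s)[1]) for s in ease(5)])
E
```

```text
t 24.23 q [-0.103  0.718  1.135  0.512  1.818 -0.787] p [0.6106 0.1943 0.2715] ypsi 38.69 z [-0.419  0.521 -0.744] F [-0.5  0.1 -3.1] w 0.0237
lip [0.5189 0.3086 0.2251] bin xy -0.0213 0.1913
[0.538      0.33467949 0.225     ]
[1.0, 1.0, 1.0, -0.7, -0.0, 0.6, -1]
[2.0, 3.0, 2.0, -2.1, -0.0, 2.2, -1]
[4.0, 6.0, 4.0, -3.8, -0.0, 4.1, -1]
[6.0, 8.0, 6.0, -5.3, 0.0, 5.7, -1]
[7.0, 9.0, 7.0, -5.9, 0.0, 6.3, -1]
```

View pics/w16.png

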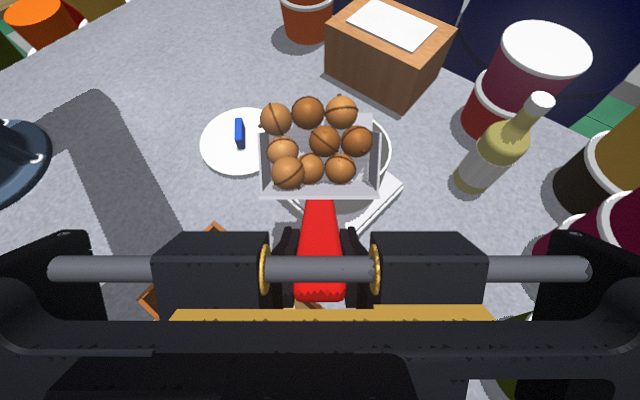

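{"method": "carry_out", "body": {"series": [[1, 1, 1, -0.7, 0, 0.6, -1], [2, 3, 2, -2.1, 0, 2.2, -1], [4, 6, 4, -3.8, 0, 4.1, -1], [6, 8, 6, -5.3, 0, 5.7, -1], [7, 9, 7, -5.9, 0, 6.3, -1], [7, 9, 7, -5.9, 0, 6.3, -1]]}}

```text
time: 25.02
position: [0.6109, 0.208, 0.2713]
tool_rot: [0.467, 0.809, 0.18, -0.31]
ft_force: [0.5, -0.2, -3.8]
grip_width: 0.0239
```

```bash
cat > pour.py <<'E'
from h import *; import kin
y1=-60;n=np.array([-np.cos(np.radians(y1)),-np.sin(np.radians(y1)),0])
def pr(lst,off=.025):
    q=robot.get_obs()['q']; out=[]
    for h,p in lst:
        L=TUB-n*off; L[2]=h; t,Q=scoop_tcp(L,p,y1); out.append((t,Q))
    rows(out)
    print('ik end',[a.round(2) if hasattr(a,'round') else a for a in kin.ik(*out[-1],q)])
E
python3 - <<'E'
from pour import *
st();lipnow();snap('wrist','w17')
pr([(.215,-42),(.20,-42),(.188,-42),(.184,-40),(.182,-38)])
E
```

```text
t 25.02 q [-0.113  0.681  1.215  0.575  1.711 -0.693] p [0.6109 0.208  0.2713] ypsi 30.0 z [-0.334  0.58  -0.743] F [ 0.5 -0.2 -3.8] w 0.0239
lip [0.5376 0.335  0.225 ] bin xy -0.0018 0.2171
[-11.0, 0.0, 4.0, 0.0, 0.0, 0.0, -1]
[-21.0, 0.0, 15.0, 0.0, 0.0, 0.0, -1]
[-29.0, 0.0, 24.0, 0.0, 0.0, 0.0, -1]
[-27.0, 0.0, 24.0, 0.0, -2.0, 0.0, -1]
[-23.0, 0.0, 23.0, 0.0, -4.0, 0.0, -1]
ik end [array([-0.1 ,  0.69,  1.25,  0.53,  1.62, -0.71]), np.float64(0.0)]
```

View pics/w17.png

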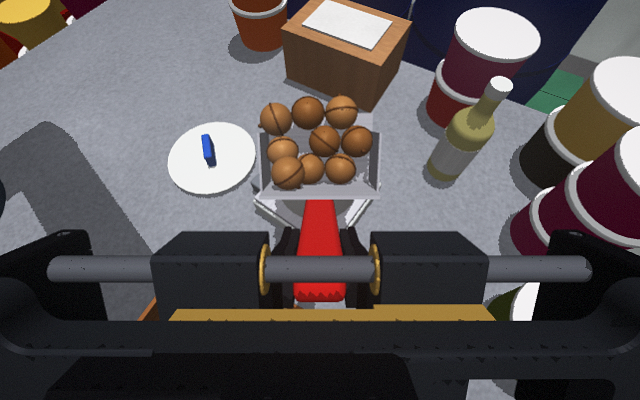

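{"method": "carry_out", "body": {"series": [[-5, 0, 2, 0, 0, 0, -1], [-12, 0, 6, 0, 0, 0, -1], [-20, 0, 14, 0, 0, 0, -1], [-26, 0, 20, 0, 0, 0, -1], [-29, 0, 24, 0, 0, 0, -1], [-27, 0, 24, 0, -2, 0, -1], [-23, 0, 23, 0, -4, 0, -1], [-23, 0, 23, 0, -4, 0, -1]]}}

```text
time: 26.08
position: [0.612, 0.2076, 0.2407]
tool_rot: [0.472, 0.82, 0.164, -0.28]
ft_force: [0.5, 0.2, -3.1]
grip_width: 0.0234
```

```bash
python3 - <<'E'
from pour import *
st();lipnow();snap('scene','s18');snap('side','d18')
a=cv2.imread('pics/s18.png'); b=cv2.imread('pics/d18.png')
cv2.imwrite('pics/sd18.png',np.hstack([cv2.resize(a[90:240,370:500],None,fx=3,fy=3,interpolation=cv2.INTER_CUBIC),cv2.resize(b[60:210,230:360],None,fx=3,fy=3,interpolation=cv2.INTER_CUBIC)]))
pr([(.178,-34),(.174,-30),(.170,-26),(.167,-22),(.163,-18),(.160,-14),(.157,-10),(.155,-6)])
E
```

```text
t 26.07 q [-0.094  0.687  1.25   0.526  1.619 -0.708] p [0.612  0.2076 0.2407] ypsi 30.09 z [-0.305  0.533 -0.789] F [ 0.5  0.2 -3.1] w 0.0234
lip [0.5405 0.3313 0.184 ] bin xy 0.0009 0.2134
[6.0, -0.0, -1.0, 0.1, -3.9, 0.1, -1]
[13.0, -0.0, -2.0, 0.1, -7.9, 0.1, -1]
[21.0, -0.0, -3.0, 0.1, -11.9, 0.1, -1]
[29.0, -0.0, -4.0, 0.1, -15.9, 0.1, -1]
[37.0, 0.0, -3.0, 0.1, -19.9, 0.1, -1]
[46.0, 0.0, -2.0, 0.1, -23.9, 0.1, -1]
[55.0, 0.0, -1.0, 0.1, -27.9, 0.1, -1]
[64.0, 0.0, 1.0, 0.1, -31.9, 0.1, -1]
ik end [array([ 0.18,  0.5 ,  1.32,  0.1 ,  1.36, -0.37]), np.float64(0.0)]
```

View pics/sd18.png

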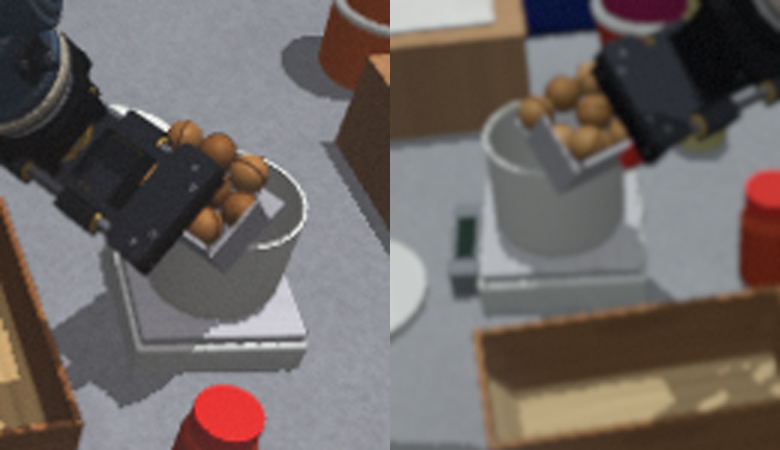

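Lip with nuts is over the mouth. Tilting slowly to pour.

{"method": "carry_out", "body": {"series": [[6, 0, -1, 0, -4, 0, -1], [13, 0, -2, 0, -8, 0, -1], [21, 0, -3, 0, -12, 0, -1], [29, 0, -4, 0, -16, 0, -1], [37, 0, -3, 0, -20, 0, -1], [46, 0, -2, 0, -24, 0, -1], [55, 0, -1, 0, -28, 0, -1], [64, 0, 1, 0, -32, 0, -1]]}}

```text
time: 27.18
position: [0.5853, 0.2513, 0.2783]
tool_rot: [0.499, 0.865, 0.026, -0.045]
ft_force: [0.2, -0.5, -3.9]
grip_width: 0.0233
```

```bash
python3 - <<'E'
from pour import *
st();lipnow();snap('scene','s19');snap('side','d19')
a=cv2.imread('pics/s19.png'); b=cv2.imread('pics/d19.png')
cv2.imwrite('pics/sd19.png',np.hstack([cv2.resize(a[90:240,370:500],None,fx=3,fy=3,interpolation=cv2.INTER_CUBIC),cv2.resize(b[60:210,230:360],None,fx=3,fy=3,interpolation=cv2.INTER_CUBIC)]))
pr([(.154,-1),(.153,4),(.153,9),(.153,14),(.153,20),(.153,26),(.153,33),(.153,40)])
E
```

```text
t 27.18 q [ 0.183  0.498  1.326  0.1    1.352 -0.365] p [0.5853 0.2513 0.2783] ypsi 30.01 z [-0.051  0.09  -0.995] F [ 0.2 -0.5 -3.9] w 0.0233
lip [0.5398 0.3304 0.1545] bin xy 0.0002 0.2124
[9.0, 1.0, -5.0, 0.1, -5.1, 0.2, -1]
[21.0, 1.0, -10.0, 0.1, -10.1, 0.2, -1]
[34.0, 1.0, -14.0, 0.1, -15.1, 0.2, -1]
[47.0, 1.0, -17.0, 0.1, -20.1, 0.2, -1]
[63.0, 1.0, -19.0, 0.1, -26.1, 0.2, -1]
[79.0, 1.0, -19.0, 0.2, -32.1, 0.2, -1]
[98.0, 1.0, -17.0, 0.2, -39.1, 0.2, -1]
[116.0, 1.0, -14.0, 0.2, -46.1, 0.2, -1]
ik end [array([ 0.72,  0.59,  1.28, -0.69,  1.46,  0.34]), np.float64(0.0)]
```

View pics/sd19.png

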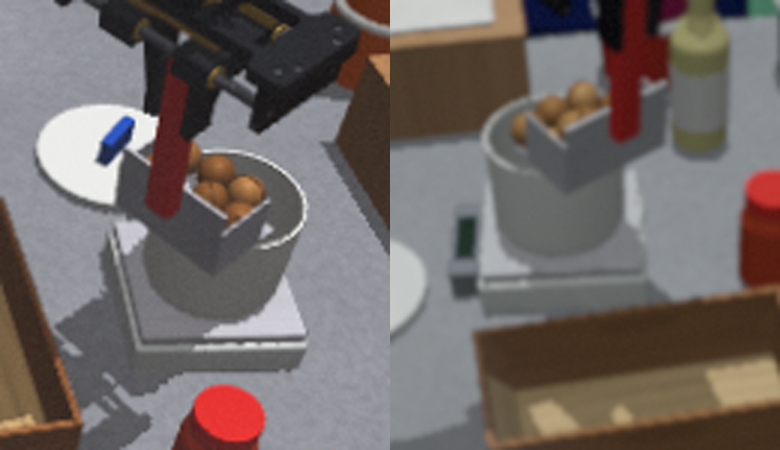

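{"method": "carry_out", "body": {"series": [[9, 1, -5, 0, -5, 0, -1], [15, 1, -8, 0, -8, 0, -1], [21, 1, -10, 0, -10, 0, -1], [28, 1, -12, 0, -12.6, 0, -1], [34, 1, -14, 0, -15, 0, -1], [41, 1, -15.5, 0, -17.6, 0, -1], [47, 1, -17, 0, -20, 0, -1], [55, 1, -18, 0, -23, 0, -1]]}}

```text
time: 28.28
position: [0.5586, 0.299, 0.3024]
tool_rot: [0.494, 0.857, -0.073, 0.128]
ft_force: [0.0, 0.2, -2.5]
grip_width: 0.0241
```

```bash
python3 - <<'E'
from pour import *
st();lipnow();snap('scene','s20');snap('side','d20')
a=cv2.imread('pics/s20.png'); b=cv2.imread('pics/d20.png')
cv2.imwrite('pics/sd20.png',np.hstack([cv2.resize(a[90:240,370:500],None,fx=3,fy=3,interpolation=cv2.INTER_CUBIC),cv2.resize(b[60:210,230:360],None,fx=3,fy=3,interpolation=cv2.INTER_CUBIC)]))
pr([(.153,22),(.153,27),(.153,32),(.153,37),(.153,42),(.153,46)])
E
```

```text
t 28.27 q [ 0.456  0.48   1.322 -0.304  1.328  0.003] p [0.5586 0.299  0.3024] ypsi 30.08 z [ 0.147 -0.251 -0.957] F [ 0.   0.2 -2.5] w 0.0241
lip [0.5407 0.3303 0.153 ] bin xy 0.0011 0.2123
[10.0, 0.0, -6.0, 0.1, -5.2, 0.2, -1]
[23.0, 0.0, -12.0, 0.1, -10.2, 0.2, -1]
[35.0, 0.0, -16.0, 0.1, -15.2, 0.2, -1]
[48.0, 0.0, -18.0, 0.1, -20.2, 0.2, -1]
[62.0, 0.0, -20.0, 0.2, -25.2, 0.2, -1]
[72.0, 0.0, -21.0, 0.2, -29.2, 0.2, -1]
ik end [array([ 0.77,  0.63,  1.27, -0.77,  1.52,  0.41]), np.float64(0.0)]
```

View pics/sd20.png

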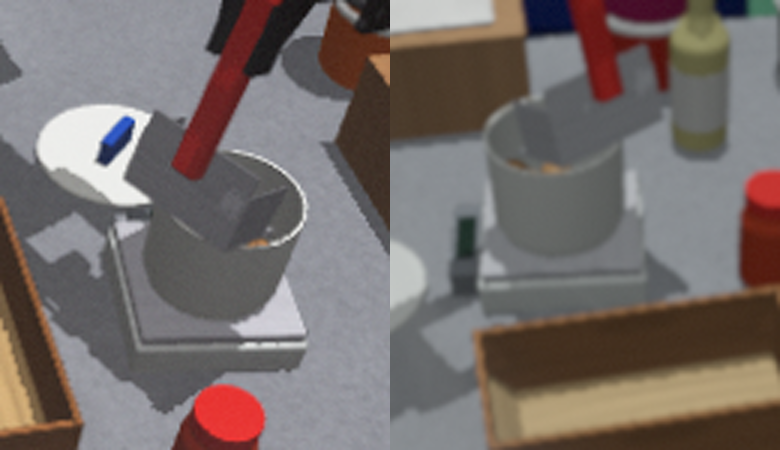

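Nuts are in the tub; side crop shows them inside at (540,168) and the pan looks empty. A bit more tilt and a wait, then check.

{"method": "carry_out", "body": {"series": [[10, 0, -6, 0, -5, 0, -1], [23, 0, -12, 0, -10, 0, -1], [35, 0, -16, 0, -15, 0, -1], [48, 0, -19, 0, -20, 0, -1], [48, 0, -19, 0, -20, 0, -1], [48, 0, -19, 0, -20, 0, -1], [48, 0, -30, 0, -20, 0, -1], [48, 0, -50, 0, -20, 0, -1]]}}

```text
time: 29.38
position: [0.5275, 0.3515, 0.3367]
tool_rot: [0.473, 0.822, -0.158, 0.273]
ft_force: [-0.6, -0.0, -2.1]
grip_width: 0.0237
```

```bash
python3 - <<'E'
from pour import *
st();lipnow();snap('scene','s21');snap('side','d21');snap('wrist','w21')
a=cv2.imread('pics/s21.png'); b=cv2.imread('pics/d21.png')
cv2.imwrite('pics/sd21.png',np.hstack([cv2.resize(a[90:240,370:500],None,fx=3,fy=3,interpolation=cv2.INTER_CUBIC),cv2.resize(b[60:210,230:360],None,fx=3,fy=3,interpolation=cv2.INTER_CUBIC)]))
E
```

```text
t 29.38 q [ 0.697  0.543  1.246 -0.633  1.497  0.266] p [0.5275 0.3515 0.3367] ypsi 30.14 z [ 0.3   -0.518 -0.801] F [-0.6 -0.  -2.1] w 0.0237
lip [0.5359 0.337  0.1839] bin xy -0.0035 0.2192
```

View pics/sd21.png

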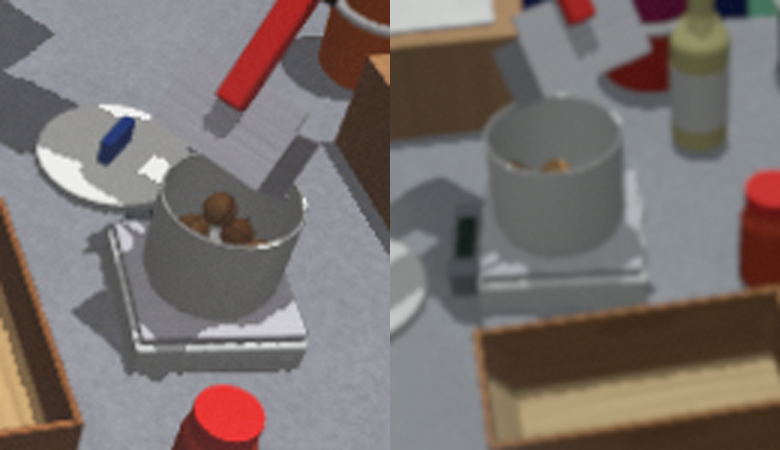

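View pics/w21.png

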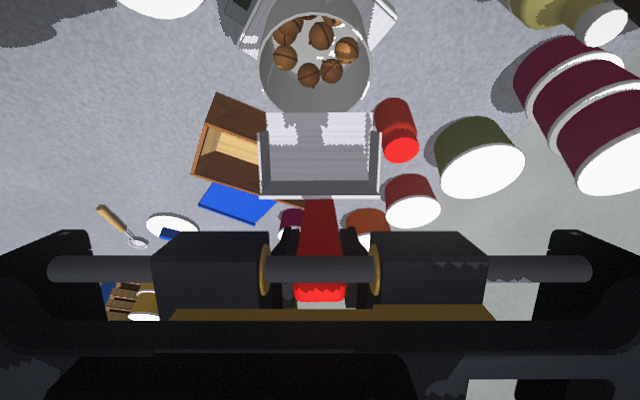

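Pan empty and nuts in the tub (wrist 275–355, 15–85). Now lift, level, and return the scoop to its tray.

```bash
python3 - <<'E'
from h import *
Q=pose(90-60,0)
print(delta([.56,.27,.36],Q)); print(delta([.56,.27,.36],pose(60)))
E
```

```text
(array([-83.2, -14. ,  34.9]), array([ 0.35, 36.73,  0.11]))
(array([-83.2, -14. ,  34.9]), array([ -9.27,  35.97, -28.84]))
```

{"method": "carry_out", "body": {"series": [[-10, -2, -15, 0, 5, 0, -1], [-23, -5, -15, 0, 10, 0, -1], [-37, -8, -5, 0, 16, 0, -1], [-50, -10, 5, 0, 22, 0, -1], [-63, -12, 17, 0, 28, 0, -1], [-75, -14, 28, 0, 33, 0, -1], [-83, -14, 35, 0, 36.7, 0, -1], [-83, -14, 35, 0, 36.7, 0, -1]]}}

```text
time: 30.52
position: [0.5608, 0.2673, 0.3593]
tool_rot: [0.5, 0.866, 0.001, 0.002]
ft_force: [0.1, 0.0, -2.6]
grip_width: 0.0234
```

```bash
python3 - <<'E'
from h import *
st();snap('wrist','w22');snap('scene','s22');
print(delta([.605,-.0735,.32],pose(90)))
E
```

```text
t 30.52 q [ 2.660e-01  4.030e-01  1.261e+00 -1.000e-03  1.473e+00 -2.570e-01] p [0.5608 0.2673 0.3593] ypsi 29.97 z [ 0.004 -0.    -1.   ] F [ 0.1  0.  -2.6] w 0.0234
(array([-319.4, -133.4,   39.4]), array([  0.17,   0.18, -59.83]))
```

View pics/w22.png

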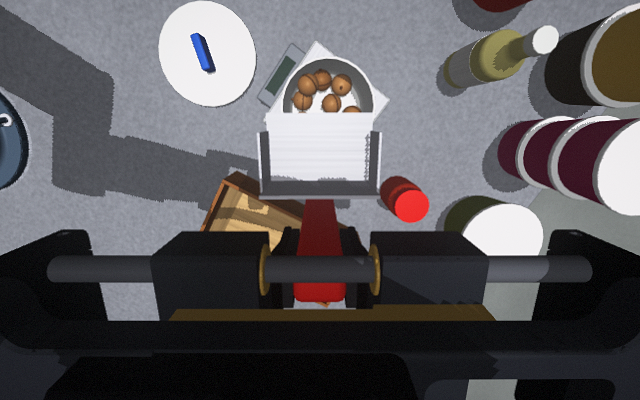

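{"method": "carry_out", "body": {"series": [[-35, -14, 5, 0, 0, -7, -1], [-78, -32, 10, 0, 0, -15, -1], [-122, -50, 20, 0, 0, -23, -1], [-166, -68, 30, 0, 0, -31, -1], [-210, -87, 38, 0, 0, -39, -1], [-253, -105, 39, 0, 0, -47, -1], [-290, -121, 39, 0, 0, -54, -1], [-319, -133, 39, 0, 0, -60, -1]]}}

```text
time: 31.62
position: [0.6052, -0.0732, 0.3203]
tool_rot: [-0.004, 1.0, 0.0, 0.002]
ft_force: [0.7, -0.3, -3.3]
grip_width: 0.0235
```

```bash
python3 - <<'E'
from h import *
st();
print(delta([.605,-.0735,.139],pose(90)))
print(delta([.605,-.0735,.18],pose(90)))
snap('side','d23')
a=cv2.imread('pics/d23.png'); cv2.imwrite('pics/d23a.png',cv2.resize(a[80:330,240:440],None,fx=2.3,fy=2.3,interpolation=cv2.INTER_CUBIC))
E
```

```text
t 31.62 q [-3.040e-01  4.120e-01  1.351e+00  1.000e-03  1.374e+00 -1.883e+00] p [ 0.6052 -0.0732  0.3203] ypsi 90.44 z [ 0.004  0.    -1.   ] F [ 0.7 -0.3 -3.3] w 0.0235
(array([  0.9,  -0.3, 181.3]), array([0.01, 0.22, 0.44]))
(array([  0.7,  -0.3, 140.3]), array([0.01, 0.22, 0.44]))
```

View pics/d23a.png

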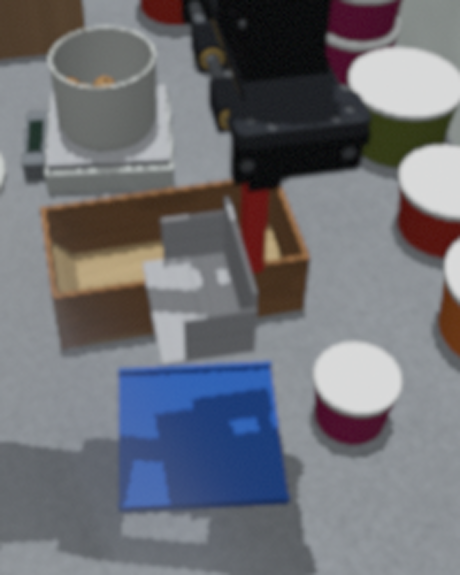

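{"method": "carry_out", "body": {"series": [[0, 0, 35, 0, 0, 0, -1], [0, 0, 75, 0, 0, 0, -1], [0, 0, 115, 0, 0, 0, -1], [0, 0, 150, 0, 0, 0, -1], [0, 0, 170, 0, 0, 0, -1], [0, 0, 177, 0, 0, 0, -1], [0, 0, 180, 0, 0, 0, -1], [0, 0, 181, 0, 0, 0, -1]]}}

```text
time: 32.67
position: [0.6078, -0.0784, 0.1402]
tool_rot: [-0.004, 1.0, -0.003, 0.003]
ft_force: [0.5, 0.1, -2.1]
grip_width: 0.0239
```

```bash
python3 - <<'E'
from h import *
st()
E
```

```text
t 32.67 q [-0.309  0.609  1.545 -0.004  0.979 -1.886] p [ 0.6078 -0.0784  0.1402] ypsi 90.48 z [ 0.007 -0.006 -1.   ] F [ 0.5  0.1 -2.1] w 0.0239
```

```bash
python3 - <<'E'
from h import *
print(delta([.607,-.077,.1385],pose(90.5)))
E
```

```text
(array([0.8, 1.4, 1.7]), array([-0.32,  0.39, -0.02]))
```

{"method": "carry_out", "body": {"series": [[1, 1, 1, -0.3, 0.4, 0, -1], [1, 1, 2, -0.3, 0.4, 0, -1], [1, 1, 2.2, -0.3, 0.4, 0, -1], [1, 1, 2.2, -0.3, 0.4, 0, -1]]}}

```text
time: 33.17
position: [0.6075, -0.0776, 0.139]
tool_rot: [-0.004, 1.0, -0.0, 0.001]
ft_force: [0.2, -0.4, 4.6]
grip_width: 0.0236
```

```bash
python3 - <<'E'
from h import *
st()
E
```

```text
t 33.17 q [-0.309  0.612  1.543 -0.     0.985 -1.888] p [ 0.6075 -0.0776  0.139 ] ypsi 90.47 z [ 0.002 -0.001 -1.   ] F [ 0.2 -0.4  4.6] w 0.0236
```

Touching down (+4.6 N). Release and retreat upward.

{"method": "carry_out", "body": {"series": [[0, 0, 0, 0, 0, 0, 0.6], [0, 0, 0, 0, 0, 0, 0.6], [0, 0, 0, 0, 0, 0, 0.6], [0, 0, 0, 0, 0, 0, 0.6], [0, 0, 0, 0, 0, 0, 0.6], [0, 0, 0, 0, 0, 0, 0.6], [0, 0, -30, 0, 0, 0, 0.6], [0, 0, -80, 0, 0, 0, 0.6]]}}

```text
time: 34.17
position: [0.6059, -0.0772, 0.2178]
tool_rot: [-0.004, 1.0, 0.0, -0.002]
ft_force: [0.3, -0.4, 0.4]
grip_width: 0.0696
```

{"method": "carry_out", "body": {"series": [[0, 0, -40, 0, 0, 0, 0.6], [0, 0, -90, 0, 0, 0, 0.6], [0, 0, -110, 0, 0, 0, 0.6], [0, 0, -110, 0, 0, 0, 0.6]]}}

```text
time: 34.67
position: [0.6072, -0.0775, 0.3299]
tool_rot: [-0.004, 1.0, -0.0, 0.001]
ft_force: [-0.4, -0.2, -0.8]
grip_width: 0.0694
```

```bash
python3 - <<'E'
from h import *
st();snap('scene','s24');snap('side','d24');snap('wrist','w24')
E
```

```text
t 34.67 q [-0.309  0.41   1.329 -0.     1.401 -1.888] p [ 0.6072 -0.0775  0.3299] ypsi 90.46 z [ 0.001 -0.001 -1.   ] F [-0.4 -0.2 -0.8] w 0.0694
```

View pics/s24.png

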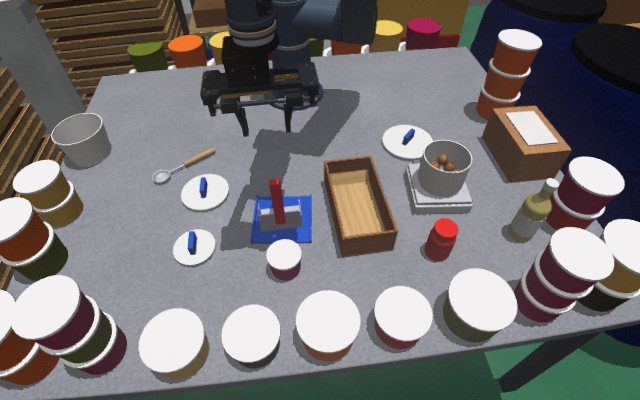

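View pics/d24.png

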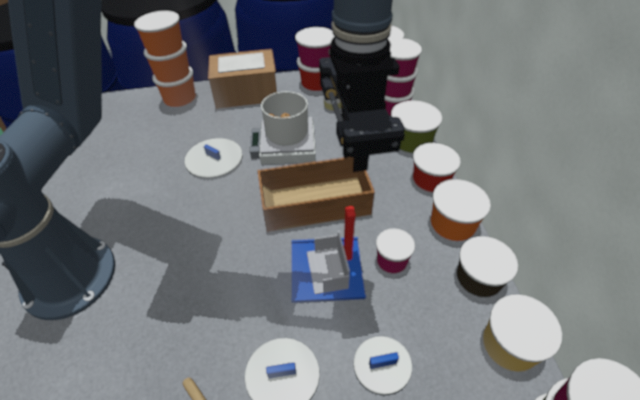

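View pics/w24.png

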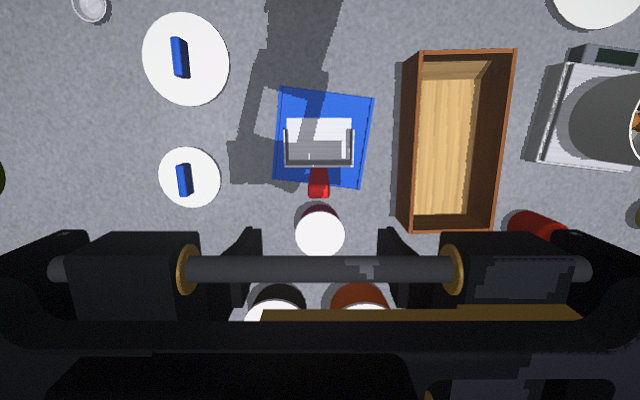

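Scoop stands on the tray (scene (278,215)), bin empty, medium lid unmoved at scene (205,191). Going above it.

```bash
python3 - <<'E'
from h import *
S=load('s24');D=load('d24')
print(delta([.465,-.279,.22],pose(90)))
E
```

```text
(array([ 141.3, -201.1,  106.6]), array([ 0.1 , -0.37,  0.46]))
```

{"method": "carry_out", "body": {"series": [[30, -40, 0, 0, 0, 0, 0.2], [62, -85, 0, 0, 0, 0, 0.2], [95, -130, 20, 0, 0, 0, 0.2], [125, -175, 60, 0, 0, 0, 0.2], [141, -201, 95, 0, 0, 0, 0.2], [141, -201, 107, 0, 0, 0, 0.2], [141, -201, 107, 0, 0, 0, 0.2]]}}

```text
time: 35.7
position: [0.4647, -0.2778, 0.218]
tool_rot: [-0.004, 1.0, 0.003, -0.005]
ft_force: [0.5, -0.3, 0.9]
grip_width: 0.0523
```

```bash
python3 - <<'E'
from h import *
st();snap('wrist','w25')
E
```

```text
t 35.7 q [-0.744  0.425  1.64  -0.003  1.086 -2.321] p [ 0.4647 -0.2778  0.218 ] ypsi 90.43 z [-0.009  0.005 -1.   ] F [ 0.5 -0.3  0.9] w 0.0523
```

View pics/w25.png

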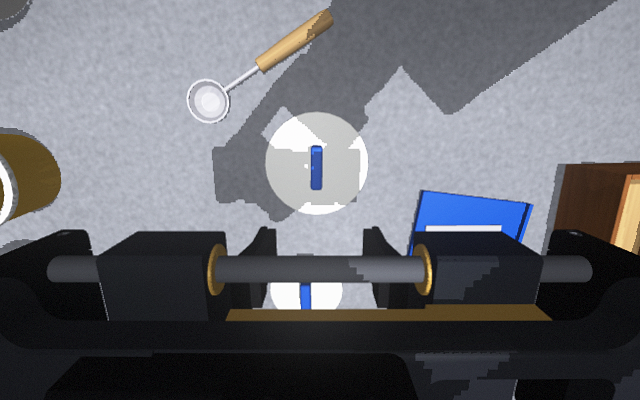

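Medium lid: disc u 266–368, v 112–215; bar at (316,167), vertical in the image.

```bash
python3 - <<'E'
from h import *
from scipy.optimize import least_squares
W=load('w25'); im=cv2.cvtColor(W['pixels'],cv2.COLOR_RGB2BGR)
cv2.imwrite('pics/w25a.png',cv2.resize(im[100:225,255:380],None,fx=4.5,fy=4.5,interpolation=cv2.INTER_CUBIC))
th=np.linspace(0,2*np.pi,181)
def bb(p,r):
    q=np.array([proj(W,[p[0]+r*np.cos(t),p[1]+r*np.sin(t),p[2]]) for t in th]); return np.r_[q.min(0),q.max(0)]
r=least_squares(lambda p:bb(p,.066)-[265.5,111.5,368,215],[.446,-.28,.01]);print(r.x.round(4),r.fun.round(2))
print('pt .043',atz(W,316.5,150,.043).round(4),atz(W,316.5,188,.043).round(4))
b=im.astype(int);m=((b[...,0]>90)&(b[...,0]-b[...,2]>60))[100:225,255:380].astype(np.uint8)
ys,xs=np.nonzero(m);print(xs.min()+255,xs.max()+255,ys.min()+100,ys.max()+100,len(xs))
E
```

```text
[ 0.4484 -0.2807  0.0111] [-0.32  0.31  0.32 -0.34]
pt .043 [ 0.4258 -0.2811  0.043 ] [ 0.4708 -0.2809  0.043 ]
311 321 146 189 474
```

View pics/w25a.png

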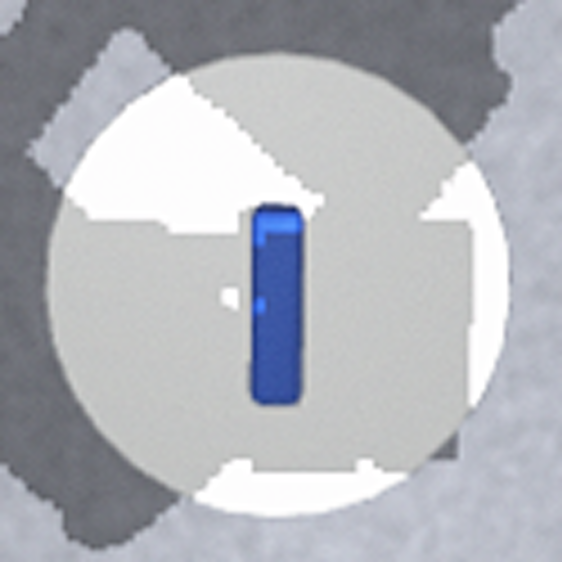

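```bash
python3 - <<'E'
from h import *
print(delta([.4478,-.2805,.0185],pose(90)))
E
```

```text
(array([ 16.5,  -2.8, 200.9]), array([ 0.17, -0.4 ,  0.49]))
```

{"method": "carry_out", "body": {"series": [[10, -2, 30, 0, -0.4, 0.4, 0.2], [16, -3, 70, 0, -0.4, 0.4, 0.2], [16, -3, 110, 0, -0.4, 0.4, 0.2], [16, -3, 150, 0, -0.4, 0.4, 0.2], [16, -3, 182, 0, -0.4, 0.4, 0.2], [16, -3, 196, 0, -0.4, 0.4, 0.2], [16, -3, 200, 0, -0.4, 0.4, 0.2], [16, -3, 200, 0, -0.4, 0.4, 0.2]]}}

```text
time: 36.75
position: [0.4492, -0.281, 0.0203]
tool_rot: [-0.001, 1.0, 0.001, 0.001]
ft_force: [0.9, -0.0, -0.8]
grip_width: 0.052
```

```bash
python3 - <<'E'
from h import *
st();print(delta([.4478,-.2805,.0185],pose(90)))
E
```

```text
t 36.75 q [-0.771  0.727  1.814  0.004  0.6   -2.348] p [ 0.4492 -0.281   0.0203] ypsi 90.14 z [ 0.002  0.001 -1.   ] F [ 0.9 -0.  -0.8] w 0.052
(array([1.4, 0.5, 1.8]), array([0.09, 0.09, 0.14]))
```

{"method": "carry_out", "body": {"series": [[1.4, 0.5, 2, 0, 0, 0, 0.2], [1.4, 0.5, 2, 0, 0, 0, -1], [1.4, 0.5, 2, 0, 0, 0, -1], [1.4, 0.5, 2, 0, 0, 0, -1], [1.4, 0.5, 2, 0, 0, 0, -1], [1.4, 0.5, 2, 0, 0, 0, -1], [1.4, 0.5, 2, 0, 0, 0, -1], [1.4, 0.5, 2, 0, 0, 0, -1]], "force": 30}}

```text
time: 37.75
position: [0.4478, -0.2806, 0.0183]
tool_rot: [-0.001, 1.0, 0.001, 0.001]
ft_force: [-0.7, -0.1, -0.6]
grip_width: 0.0139
```

```bash
python3 - <<'E'
from h import *
st()
E
```

```text
t 37.75 q [-0.773  0.73   1.818  0.004  0.593 -2.349] p [ 0.4478 -0.2806  0.0183] ypsi 90.13 z [ 0.002  0.001 -1.   ] F [-0.7 -0.1 -0.6] w 0.0139
```

{"method": "carry_out", "body": {"series": [[0, 0, -30, 0, 0, 0, -1], [0, 0, -75, 0, 0, 0, -1], [0, 0, -125, 0, 0, 0, -1], [0, 0, -175, 0, 0, 0, -1], [0, 0, -225, 0, 0, 0, -1], [0, 0, -260, 0, 0, 0, -1], [0, 0, -270, 0, 0, 0, -1], [0, 0, -270, 0, 0, 0, -1]]}}

```text
time: 38.75
position: [0.4471, -0.2806, 0.2878]
tool_rot: [-0.001, 1.0, 0.001, 0.001]
ft_force: [-0.4, -0.3, -2.3]
grip_width: 0.0136
```

```bash
python3 - <<'E'
from h import *
st();print(delta([.528,.352,.275],pose(70)))
snap('wrist','w26')
E
```

```text
t 38.75 q [-7.740e-01  3.210e-01  1.592e+00  2.000e-03  1.229e+00 -2.348e+00] p [ 0.4471 -0.2806  0.2878] ypsi 90.13 z [ 0.001  0.002 -1.   ] F [-0.4 -0.3 -2.3] w 0.0136
(array([-82.3, 632.4,  14.1]), array([ 0.12,  0.05, 20.13]))
```

View pics/w26.png

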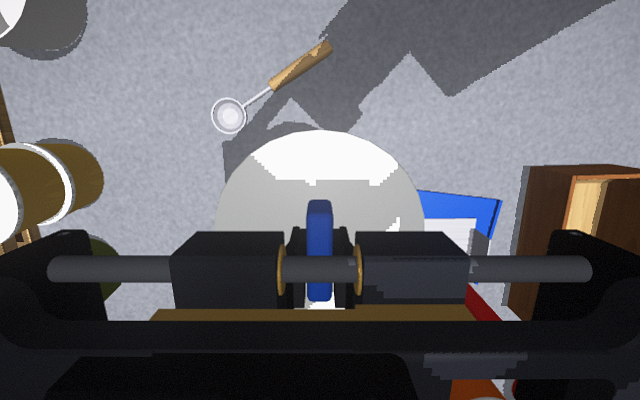

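```bash
python3 - <<'E'
from h import *
W=load('w26'); im=cv2.cvtColor(W['pixels'],cv2.COLOR_RGB2BGR); o=robot.get_obs();p=np.array(o['position'])
# disc edge points
pts=[]
g=im.astype(int)
cv2.imwrite('pics/w26a.png',cv2.resize(im[120:240,200:440],None,fx=3.3,fy=3.3,interpolation=cv2.INTER_CUBIC))
for u,v in [(320,130),(280,138),(248,157),(362,138),(392,157)]:
    q=atz(W,u,v,p[2]-.0053)-p; pts.append(q[:2])
pts=np.array(pts);print(pts.round(4))
from scipy.optimize import least_squares
r=least_squares(lambda c:np.hypot(*(pts-c).T)-.066,[0,0]);print(r.x,r.fun)
E
```

```text
[[-0.0649 -0.001 ]
 [-0.0604 -0.0237]
 [-0.0496 -0.0426]
 [-0.0605  0.023 ]
 [-0.0498  0.0408]]
[ 0.00126912 -0.00067337] [ 1.85309456e-04 -1.28381144e-04 -6.01101712e-05  1.67095532e-04
 -2.25127221e-04]
```

View pics/w26a.png

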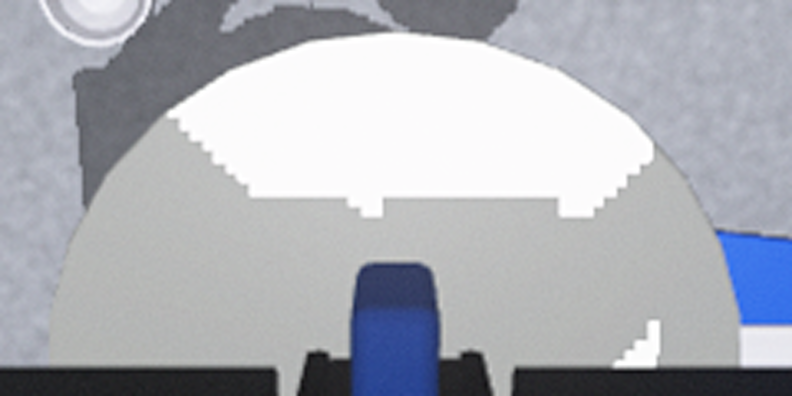

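```bash
python3 - <<'E'
from h import *
print(delta([.603,.207,.30],pose(30)))
E
```

```text
(array([-157.5,  486.9,  -11.6]), array([ 0.17, -0.13, 60.13]))
```

{"method": "carry_out", "body": {"series": [[-12, 45, -12, 0, 0, 7, -1], [-32, 105, -12, 0, 0, 15, -1], [-52, 165, -12, 0, 0, 23, -1], [-75, 232, -12, 0, 0, 31, -1], [-98, 300, -12, 0, 0, 39, -1], [-120, 370, -12, 0, 0, 47, -1], [-142, 435, -12, 0, 0, 54, -1], [-157, 487, -12, 0, 0, 60, -1]]}}

```text
time: 39.8
position: [0.5939, 0.1824, 0.2974]
tool_rot: [0.501, 0.866, -0.0, -0.003]
ft_force: [1.4, 0.1, -1.0]
grip_width: 0.0138
```

{"method": "carry_out", "body": {"series": [[0, 0, 0, 0, 0, 0, -1], [0, 0, 0, 0, 0, 0, -1]]}}

```text
time: 40.05
position: [0.5925, 0.1823, 0.2945]
tool_rot: [0.5, 0.866, -0.002, -0.005]
ft_force: [-0.3, 1.1, -0.7]
grip_width: 0.0135
```

```bash
python3 - <<'E'
from h import *
st();snap('wrist','w27');snap('scene','s27')
a=cv2.imread('pics/w27.png');cv2.imwrite('pics/w27a.png',cv2.resize(a[0:160,220:420],None,fx=3.7,fy=3.7,interpolation=cv2.INTER_CUBIC))
E
```

```text
t 40.05 q [ 0.117  0.456  1.351  0.003  1.346 -0.407] p [0.5925 0.1823 0.2945] ypsi 30.02 z [-0.011  0.001 -1.   ] F [-0.3  1.1 -0.7] w 0.0135
```

View pics/w27.png

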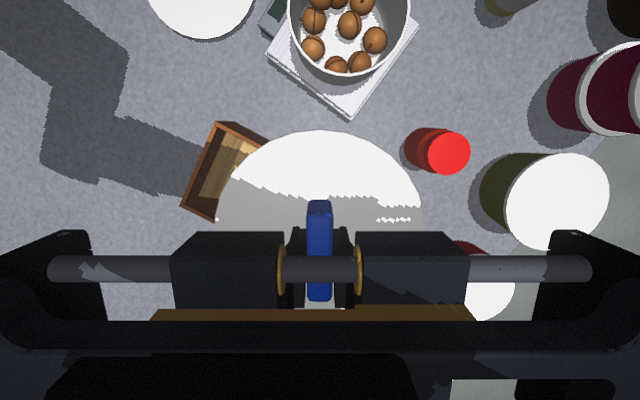

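View pics/w27a.png

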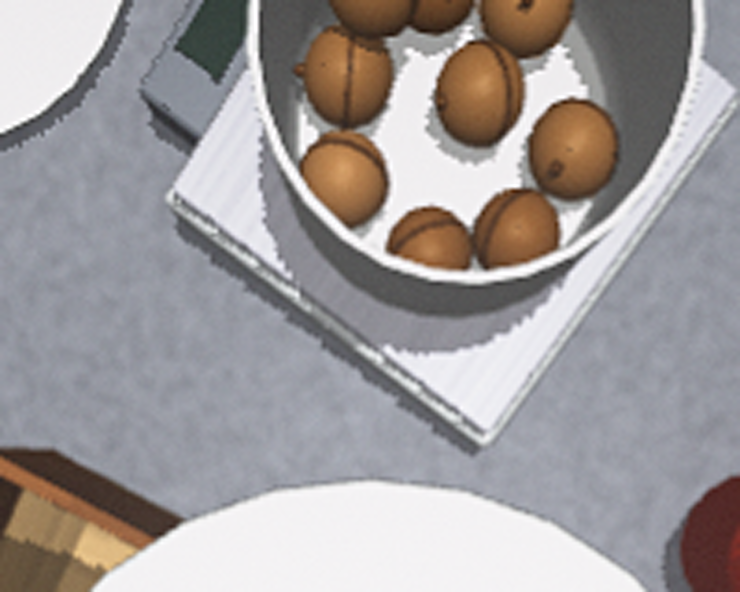

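All 9 walnuts counted inside the tub, and the rim arc is visible. Now fitting the rim centre in this view.

```bash
python3 - <<'E'
from h import *
from scipy.optimize import least_squares
W=load('w27')
P=[(249,50),(262,110),(290,180),(340,237),(415,274),(480,284),(560,265),(622,218),(668,150),(698,70)]
for z in (.14,.138):
    pts=np.array([atz(W,220+x/3.7-.36,y/3.7-.36,z)[:2] for x,y in P])
    r=least_squares(lambda c:np.hypot(*(pts-c).T)-.06,[.53,.35]);print(r.x.round(4),(r.fun*1000).round(1))
    r=least_squares(lambda c:np.hypot(*(pts-c[:2]).T)-c[2],[.53,.35,.06]);print(r.x.round(4),(r.fun*1000).round(1))
# lid in same view: fwd edge rel tcp
o=robot.get_obs();p=np.array(o['position']);rt=R.from_quat(o['tool_rot'])
for u,v in [(320,130),(262,147),(378,147)]:
    q=atz(W,u,v,p[2]-.0053); print(rt.inv().apply(q-p).round(4))
S=load('s27');cv2.imwrite('pics/s27a.png',cv2.resize(cv2.cvtColor(S['pixels'],cv2.COLOR_RGB2BGR)[90:240,330:500],None,fx=4,fy=4))
E
```

```text
[0.5285 0.3474] [-0.6 -1.2 -0.1  0.2 -0.2  0.5  0.8 -0.2 -1.3 -0.9]
[0.5292 0.3459 0.0588] [ 0.4 -0.5  0.1  0.1 -0.5  0.2  0.6 -0.  -0.7  0.3]
[0.5285 0.3476] [-0.3 -1.  -0.1  0.2 -0.3  0.4  0.7 -0.1 -1.1 -0.5]
[0.529  0.3466 0.0591] [ 0.4 -0.5  0.1  0.1 -0.5  0.2  0.6 -0.  -0.7  0.3]
[0.0666 0.001  0.0057]
[ 0.0571 -0.032   0.0058]
[0.0574 0.0338 0.0054]
```

View pics/s27a.png

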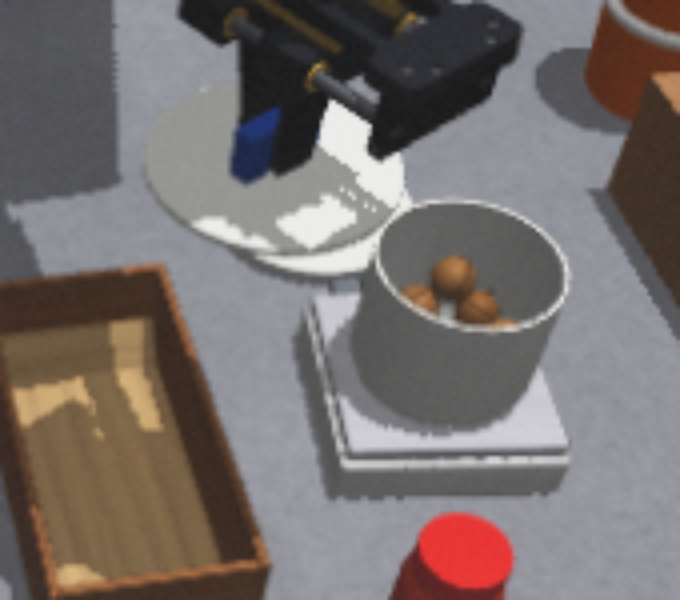

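```bash
python3 - <<'E'
from h import *
print(delta([.528,.350,.215],pose(30)))
E
```

```text
(array([178.5,  28.2,  81.8]), array([-0.36, -0.33, -0.13]))
```

{"method": "carry_out", "body": {"series": [[35, 5, 10, -0.3, -0.3, 0, -1], [80, 12, 20, -0.3, -0.3, 0, -1], [125, 20, 40, -0.3, -0.3, 0, -1], [160, 25, 60, -0.3, -0.3, 0, -1], [178, 28, 78, -0.3, -0.3, 0, -1], [178, 28, 82, -0.3, -0.3, 0, -1], [178, 28, 82, -0.3, -0.3, 0, -1]]}}

```text
time: 41.02
position: [0.529, 0.348, 0.2147]
tool_rot: [0.502, 0.865, -0.001, -0.0]
ft_force: [0.7, -0.4, -0.7]
grip_width: 0.0136
```

```bash
python3 - <<'E'
from h import *
st();S=snap('scene','s28');D=snap('side','d28')
a=cv2.imread('pics/s28.png');b=cv2.imread('pics/d28.png')
cv2.imwrite('pics/s28a.png',cv2.resize(a[90:200,390:500],None,fx=5,fy=5,interpolation=cv2.INTER_CUBIC))
cv2.imwrite('pics/d28a.png',cv2.resize(b[60:170,230:340],None,fx=5,fy=5,interpolation=cv2.INTER_CUBIC))
E
```

```text
t 41.02 q [ 4.060e-01  5.480e-01  1.418e+00 -1.000e-03  1.177e+00 -1.140e-01] p [0.529  0.348  0.2147] ypsi 29.78 z [-0.001 -0.001 -1.   ] F [ 0.7 -0.4 -0.7] w 0.0136
```

View pics/s28a.png

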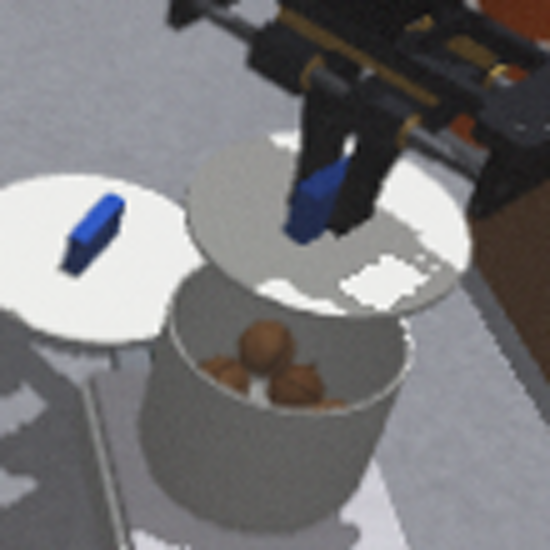

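View pics/d28a.png

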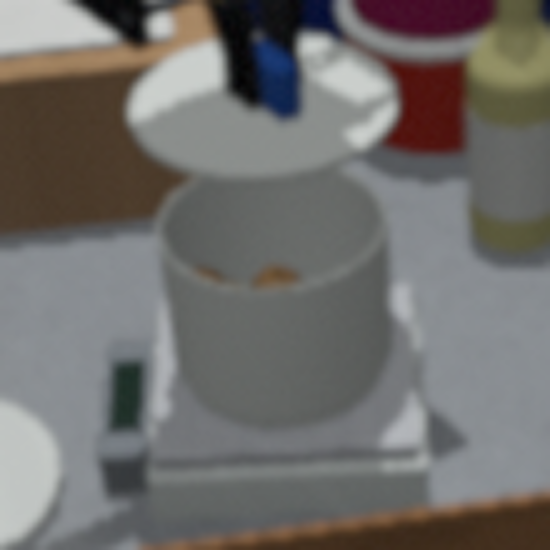

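```bash
python3 - <<'E'
from h import *
from scipy.optimize import least_squares
S=load('s28');D=load('d28'); tcp=np.array([.529,.348,.2147])
th=np.linspace(0,2*np.pi,181)
def ext(c,x,y,r,zs):
    q=np.array([proj(c,[x+r*np.cos(t),y+r*np.sin(t),z]) for z in zs for t in th]); return np.array([q[:,0].min(),q[:,0].max(),q[:,1].max()])
def fit(c,obs,r,zs):
    s=least_squares(lambda p:ext(c,p[0],p[1],r,zs)-obs,[.53,.35]);return s.x,s.fun.round(1)
zs=[tcp[2]-.0053,tcp[2]-.0103]
for nm,c,o,l,t in (('scene',S,(390,90),(186,472,317),(167,412,412)),('side',D,(230,60),(125,402,181),(157,389,290))):
    f=lambda e:np.array([o[0]+e[0]/5-.4,o[0]+e[1]/5-.4,o[1]+e[2]/5-.4])
    L=fit(c,f(l),.066,zs);T=fit(c,f(t),.06,[.14]);print(nm,'lid',L[0].round(4),L[1],'tub',T[0].round(4),T[1],'tub-lid',((T[0]-L[0])*1000).round(1))
E
```

```text
scene lid [0.5254 0.354 ] [-0.2  0.2 -0. ] tub [0.5274 0.3508] [-0.1  0.1 -0. ] tub-lid [ 2.  -3.2]
side lid [0.528  0.3519] [ 0.9 -0.9  0.1] tub [0.5272 0.3481] [-0.  0. -0.] tub-lid [-0.8 -3.8]
```

```bash
python3 - <<'E'
from h import *
print(delta([.529,.345,.1655],pose(29.8)))
E
```

```text
(array([-2.6, -2.1, 50.1]), array([ 0.03,  0.01, -0.04]))
```

{"method": "carry_out", "body": {"series": [[-2.6, -2, 15, 0, 0, 0, -1], [-2.6, -2, 32, 0, 0, 0, -1], [-2.6, -2, 44, 0, 0, 0, -1], [-2.6, -2, 49, 0, 0, 0, -1], [-2.6, -2, 50, 0, 0, 0, -1], [-2.6, -2, 50, 0, 0, 0, -1]]}}

```text
time: 41.88
position: [0.5293, 0.3453, 0.1659]
tool_rot: [0.502, 0.865, 0.0, 0.0]
ft_force: [0.6, -0.1, -1.0]
grip_width: 0.0136
```

```bash
python3 - <<'E'
from h import *
st();S=snap('scene','s29');D=snap('side','d29')
a=cv2.imread('pics/s29.png');b=cv2.imread('pics/d29.png')
cv2.imwrite('pics/s29a.png',cv2.resize(a[90:200,390:500],None,fx=5,fy=5,interpolation=cv2.INTER_CUBIC))
cv2.imwrite('pics/d29a.png',cv2.resize(b[60:170,230:340],None,fx=5,fy=5,interpolation=cv2.INTER_CUBIC))
E
```

```text
t 41.88 q [ 0.401  0.601  1.469 -0.     1.07  -0.118] p [0.5293 0.3453 0.1659] ypsi 29.77 z [ 0.001  0.    -1.   ] F [ 0.6 -0.1 -1. ] w 0.0136
```

View pics/s29a.png

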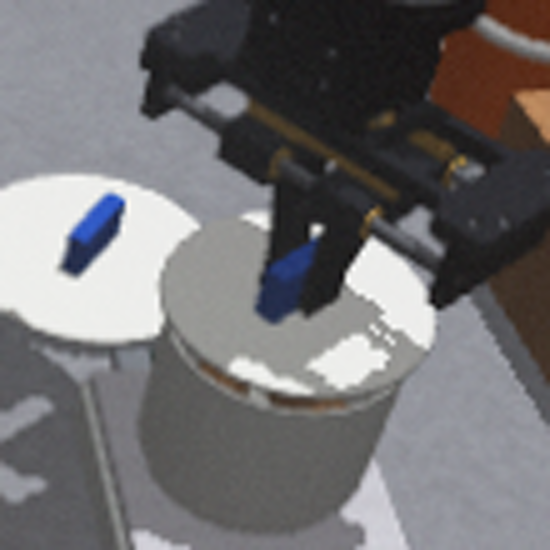

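View pics/d29a.png

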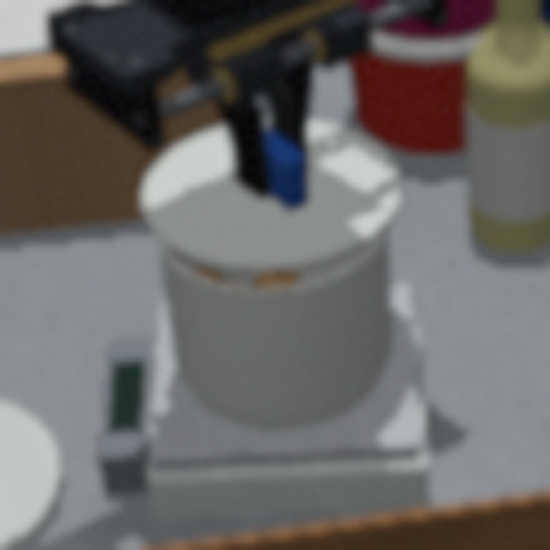

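```bash
python3 - <<'E'
from h import *
from scipy.optimize import least_squares
S=load('s29');D=load('d29'); tcp=np.array(robot.get_obs()['position'])
th=np.linspace(0,2*np.pi,181)
def ext(c,x,y,r,zs):
    q=np.array([proj(c,[x+r*np.cos(t),y+r*np.sin(t),z]) for z in zs for t in th]); return np.array([q[:,0].min(),q[:,0].max(),q[:,1].max()])
def fit(c,obs,r,zs):
    s=least_squares(lambda p:ext(c,p[0],p[1],r,zs)-obs,[.53,.35]);return s.x,s.fun.round(1)
zs=[.159,.154]; print(tcp)
for nm,c,o,l,t in (('scene',S,(390,90),(160,436,402),(167,412,412)),('side',D,(230,60),(138,405,275),(157,389,290))):
    f=lambda e:np.array([o[0]+e[0]/5-.4,o[0]+e[1]/5-.4,o[1]+e[2]/5-.4])
    L=fit(c,f(l),.066,zs);T=fit(c,f(t),.06,[.14]);print(nm,'lid',L[0].round(4),L[1],'tub',T[0].round(4),T[1],'tub-lid',((T[0]-L[0])*1000).round(1))
E
```

```text
[0.52942787 0.34528718 0.16615564]
scene lid [0.5285 0.3504] [-0.1  0.1 -0. ] tub [0.5274 0.3508] [-0.1  0.1 -0. ] tub-lid [-1.2  0.4]
side lid [0.5276 0.3467] [ 0.8 -0.8  0.1] tub [0.5272 0.3481] [-0.  0. -0.] tub-lid [-0.5  1.4]
```

Lid centred on the tub to within about 1 mm in both views. Seating it.

{"method": "carry_out", "body": {"series": [[1, 0, 3, 0, 0, 0, -1], [1, 0, 6, 0, 0, 0, -1], [1, 0, 9, 0, 0, 0, -1], [1, 0, 12, 0, 0, 0, -1], [1, 0, 14, 0, 0, 0, -1], [1, 0, 15, 0, 0, 0, -1], [1, 0, 15, 0, 0, 0, -1]]}}

```text
time: 42.85
position: [0.5289, 0.3462, 0.1511]
tool_rot: [0.502, 0.865, 0.001, 0.001]
ft_force: [-1.4, 0.4, -0.5]
grip_width: 0.0138
```

```bash
python3 - <<'E'
from h import *
st()
E
```

```text
t 42.85 q [ 0.403  0.62   1.481 -0.     1.04  -0.116] p [0.5289 0.3462 0.1511] ypsi 29.77 z [ 0.002  0.001 -1.   ] F [-1.4  0.4 -0.5] w 0.0138
```

{"method": "carry_out", "body": {"series": [[0, 0, 1, 0, 0, 0, -1], [0, 0, 1.3, 0, 0, 0, -1], [0, 0, 1.3, 0, 0, 0, 0], [0, 0, 1.3, 0, 0, 0, 0], [0, 0, 1.3, 0, 0, 0, 0], [0, 0, 1.3, 0, 0, 0, 0], [0, 0, 1.3, 0, 0, 0, 0], [0, 0, 1.3, 0, 0, 0, 0]]}}

```text
time: 43.85
position: [0.5289, 0.3462, 0.1497]
tool_rot: [0.502, 0.865, 0.001, 0.001]
ft_force: [-0.0, -0.5, -0.9]
grip_width: 0.0429
```

{"method": "carry_out", "body": {"series": [[0, 0, -15, 0, 0, 0, 0], [0, 0, -40, 0, 0, 0, 0], [0, 0, -75, 0, 0, 0, 0], [0, 0, -90, 0, 0, 0, 0], [-20, 0, -110, 0, 0, 0, 0], [-70, 0, -130, 0, 0, 0, 0], [-130, 0, -130, 0, 0, 0, 0], [-150, 0, -130, 0, 0, 0, 0]]}}

```text
time: 44.85
position: [0.6047, 0.2129, 0.28]
tool_rot: [0.503, 0.864, 0.0, 0.001]
ft_force: [-0.8, 0.3, -0.1]
grip_width: 0.0435
```

```bash
python3 - <<'E'
from h import *
st();S=snap('scene','s30');D=snap('side','d30');snap('wrist','w30')
a=cv2.imread('pics/s30.png');b=cv2.imread('pics/d30.png')
cv2.imwrite('pics/sd30.png',np.hstack([cv2.resize(a[110:220,390:500],None,fx=3.6,fy=3.6,interpolation=cv2.INTER_CUBIC),cv2.resize(b[60:170,230:340],None,fx=3.6,fy=3.6,interpolation=cv2.INTER_CUBIC)]))
E
```

```text
t 44.85 q [ 1.650e-01  4.940e-01  1.324e+00 -1.000e-03  1.322e+00 -3.510e-01] p [0.6047 0.2129 0.28  ] ypsi 29.58 z [ 0.002 -0.    -1.   ] F [-0.8  0.3 -0.1] w 0.0435
```

View pics/sd30.png

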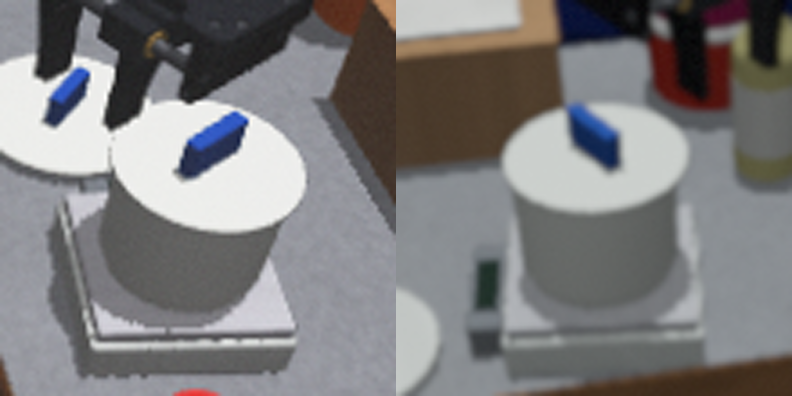

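View pics/s30.png

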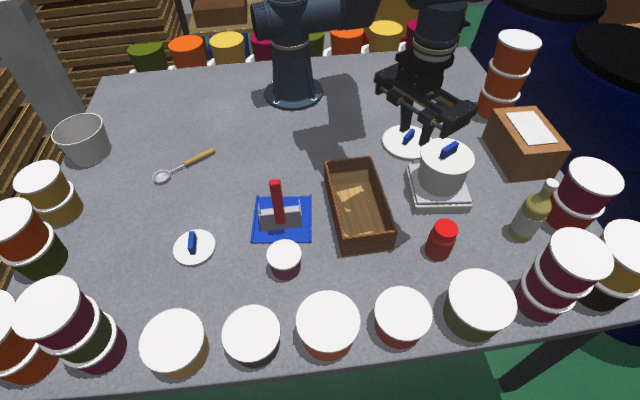

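View pics/w30.png

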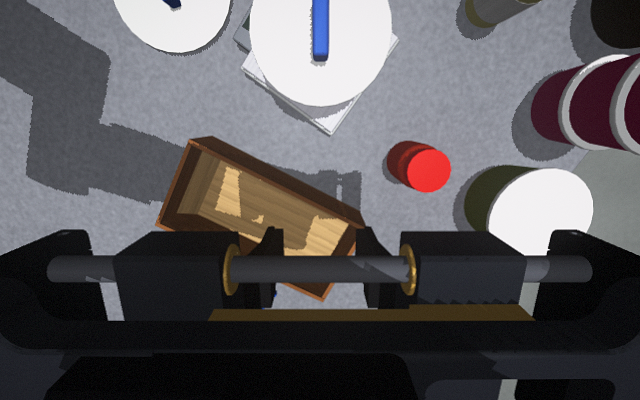

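```bash
python3 - <<'E'
from h import *
from scipy.optimize import least_squares
S=load('s30');D=load('d30');th=np.linspace(0,2*np.pi,181)
def ext(c,x,y,z):
    q=np.array([proj(c,[x+.066*np.cos(t),y+.066*np.sin(t),z]) for t in th]); return np.r_[q.min(0),q[:,0].max()]
fs=np.array([390+109/3.6,110+99/3.6,390+307/3.6])-.36; fd=np.array([230+(501-396)/3.6,60+103/3.6,230+(690-396)/3.6])-.36
r=least_squares(lambda p:np.r_[ext(S,*p)-fs,ext(D,*p)-fd],[.53,.35,.145]);print('seated lid top centre',r.x.round(4),r.fun.round(1))
for n in ('scene','side'):
    pass
sb=lambda x,y:(S,x,y)
# displacement check of bystanders: image difference
for a,b,box in (('scene0','s30',(265,235,305,285)),('scene0','s30',(422,215,460,265)),('side0','d30',(372,225,418,275)),('side0','d30',(343,115,372,160))):
    A=cv2.cvtColor(load(a)['pixels'],cv2.COLOR_RGB2GRAY);B=cv2.cvtColor(load(b)['pixels'],cv2.COLOR_RGB2GRAY);x0,y0,x1,y1=box
    m=cv2.matchTemplate(B[y0-8:y1+8,x0-8:x1+8],A[y0:y1,x0:x1],cv2.TM_CCOEFF_NORMED);k=cv2.minMaxLoc(m);print(k[3][0]-8,k[3][1]-8,round(k[1],3))
E
```

```text
seated lid top centre [0.5299 0.3488 0.1432] [ 0.3 -0.2 -0.3  0.7  0.  -0.6]
0 0 0.999
0 0 0.979
0 0 1.0
0 0 0.993
```

Lid top measures z 0.143 (0.145 if seated, 0.153 if resting on its plug), level and centred, and neither bystander has moved. Handing in.

```bash
python3 - <<'E'
from h import *
st();print(robot.hand_in())
E
```

```text
t 45.0 q [ 1.680e-01  4.940e-01  1.325e+00  1.000e-03  1.322e+00 -3.500e-01] p [0.6029 0.2155 0.2793] ypsi 29.67 z [-0.     0.001 -1.   ] F [ 0.5  0.1 -0.3] w 0.0435
the job is handed in; nothing more can be done
None
```

The job is done and was handed in at 45 s of the 210 s allowed; no verdict was reported.

**What I did:** I took the large lid off and laid it flat on the counter. One scoop picked up all 9 walnuts and tipped them into the tub. Then I stood the scoop back on its blue tray and closed the tub with the medium lid.

**Last checks:**
- **Walnuts:** I counted all 9 in the tub in the wrist view before closing it, and the bin was empty.
- **Medium lid:** The plug went in with no resistance. The lid top measured z = 0.143 m; about 0.145 m is expected when seated, and about 0.153 m if the plug were still on the rim.
- **Large lid and scoop:** In the last pictures the large lid lies flat on the counter. The scoop stands upright near the tray's centre.
- **Pepper jar and beet tub:** Neither moved, with zero pixel shift in two views.

**What failed or disagreed:**
- **First lid grasp:** It failed because I lifted before the fingers had closed. I repeated it with a longer close.
- **Tub position:** The fixed cameras and the wrist camera disagreed by about 4 mm in y. I settled it by comparing the held lid with the tub in the same pictures, and they agreed to within about 1.5 mm before I lowered it.
- **Heights:** Triangulated heights read about 2–5 mm low, so I used the heights given in the text.

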